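Stow the lamp socket, close the double-lidded tin, lift off the outer lid and hold it

TASK

Set the ceramic lamp socket gently into the round pocket inside the open green tin, flange down, then carry the two nested lids together by the red post and lower them gently onto the tin until the inner lid is fully home, and let go. Then take the steel outer lid by its black collar and lift it off alone, leaving the clear inner lid home and undisturbed, so the socket can be checked through it; finish still holding the outer lid level, about 10 cm straight above its closed position. Leave everything else on the table alone.

Things in the scene. Friction and masses are not known exactly. Their poses are not given: they have to be found in the camera images.
- socket: white ceramic lamp socket, loose, 90 g, 38 mm tall: round flange 48 mm across, 6 mm thick at its bottom, then a round body 36 mm across with a dark bore in its top end. Origin: centre of the flange's flat underside; z along its axis from flange to bore end. It starts in the orange rack, its axis leaning 25 degrees from vertical towards the rack's low front edge.
- rack: orange sloped rack, fixed, 100 mm wide; its face (100 x 100 mm) slopes at 25 degrees and carries a round pocket 51 mm across, 5 mm deep in which the socket's flange sits. Origin: centre of its foot on the table; -x is towards the low front edge (the face looks to -x and up), which starts pointing away from the robot, give or take 20 degrees.
- tin: round green open tin, fixed: 127 mm across outside, 122 mm inside, 62 mm high. Inside is a square wooden insert (84 mm) whose top is 18 mm above the table, with a round pocket in the middle. Origin: centre of the underside, on the table; z up. The tin, mat and rack swap places from run to run.
- tin_pocket (a point): centre of the floor of the pocket in the tin's insert, 10 mm above the table; the pocket is 52 mm across and 8 mm deep. z up. Seated, the socket's origin is at this point.
- tin_mouth (a point): centre of the tin's mouth, level with its rim, 62 mm above the table; z up. With the inner lid home, its origin lies 8 mm below this point.
- mat: round cork mat, fixed, 110 mm across and 10 mm thick, on which the nested lids start. Origin: centre of its underside.
- inner_lid: clear inner lid, loose, 140 g. Origin: centre of its underside, z up. Tapered plug 118 mm across, 8 mm deep, fits the tin's mouth; above it a flange 128 mm across, 4 mm thick, lands on the rim. Upright red post in the centre, 14 mm across, top 64 mm above the origin, stands 30 mm out of the black collar. The outer lid just rests on the flange, so lifting the post brings both.
- outer_lid: steel outer lid, loose, 180 g: disc 143 mm across, 4 mm thick, skirt 8 mm deep (137 mm inside) hanging round the inner lid's flange. On top a black round collar 44 mm across, from 4 to 22 mm above the origin, with a 26 mm hole for the red post. Origin: centre of the disc's underside, z up; nested, 12 mm above the inner lid's origin.
- lamp: silver reflector lamp standing face down, 96 mm across, 110 mm tall; origin at the centre of its underside. Leave alone.
- fuse_box: clear fuse box, 70 x 120 x 40 mm; origin at the centre of its underside. Leave alone.
- pliers: black insulated pliers lying flat, about 165 mm long, 14 mm thick; origin near the middle of its underside, x along it. Leave alone.
- tape: roll of blue insulating tape, 60 mm across, 18 mm tall; origin at the centre of its underside. Leave alone.
- screwdriver: screwdriver lying flat, 160 mm long, x along it. Leave alone.
- jar: glass jar, 64 mm across, 85 mm tall; origin at the centre of its underside. Leave alone.
- putty: round yellow tub, 52 mm across, 22 mm tall; origin at the centre of its underside. Leave alone.

How it is judged:
On the way, in this order (a step that is already met when the one before it is completed fails the run):
1. the socket sits flange down in the tin's pocket and is let go (horizontal distance between socket and tin_pocket below 0.0045 m and z of socket in the frame of tin_pocket below 0.003 m and angle between socket's own z axis and vertical below 0.1 rad and contact force between the fingers and socket below 0.1 N), for 0.2 s.
2. both lids, nested, are home on the tin and let go (horizontal distance between socket and tin_pocket below 0.0045 m and z of socket in the frame of tin_pocket below 0.003 m and angle between socket's own z axis and vertical below 0.1 rad and horizontal distance between inner_lid and tin_mouth below 0.0045 m and z of inner_lid in the frame of tin_mouth below -0.005 m and angle between inner_lid's own z axis and vertical below 0.06 rad and z of outer_lid in the frame of inner_lid below 0.016 m and horizontal distance between outer_lid and inner_lid below 0.008 m and contact force between the fingers and inner_lid below 0.1 N and contact force between the fingers and outer_lid below 0.1 N), for 0.2 s.
At the end, for the whole second after the job is handed in: Socket flange down in the pocket (4.5 mm, under 3 mm high, 0.1 rad); inner lid home (4.5 mm, under 3 mm high, 0.06 rad), untouched; the fingers hold the outer lid still, level to 0.2 rad, 63 to 158 mm above its closed position and within 40 mm of straight above (horizontal distance between socket and tin_pocket below 0.0045 m and z of socket in the frame of tin_pocket below 0.003 m and angle between socket's own z axis and vertical below 0.1 rad and horizontal distance between inner_lid and tin_mouth below 0.0045 m and z of inner_lid in the frame of tin_mouth below -0.005 m and angle between inner_lid's own z axis and vertical below 0.06 rad and z of outer_lid in the frame of inner_lid between 0.075 and 0.17 m and horizontal distance between outer_lid and inner_lid below 0.04 m and angle between outer_lid's own z axis and vertical below 0.2 rad and contact force between the fingers and outer_lid above 1 N and contact force between each of outer_lid, the arm, the fingers and inner_lid below 0.1 N and contact force between outer_lid and tin below 0.1 N and linear speed of outer_lid below 0.03 m/s and linear speed of inner_lid below 0.02 m/s); the arm keeps its last pose, push and grip.
It fails at once if the outer lid parted from the inner lid while the inner lid is not home on the tin, or the inner lid came up with it (z of outer_lid in the frame of inner_lid above 0.022 m and not (horizontal distance between inner_lid and tin_mouth below 0.007 m and z of inner_lid in the frame of tin_mouth below -0.002 m)).
It fails at once if the lids were dropped or slammed onto the tin (linear speed of inner_lid above 0.35 m/s and horizontal distance between inner_lid and tin_mouth below 0.03 m and z of inner_lid in the frame of tin_mouth below 0.005 m).
It fails at once if the socket was dropped or slammed into the pocket (linear speed of socket above 0.4 m/s and horizontal distance between socket and tin_pocket below 0.03 m and z of socket in the frame of tin_pocket below 0.01 m).
It fails at once if something else on the table was pushed aside (distance of any of lamp, fuse_box, pliers, tape, screwdriver, jar, putty from where it was at the start of the episode above 0.02 m).
It also fails if it takes over 72 s, if anything falls off the work surface, if the arm or the gripper's body presses on something with over 40 N, if the wrist force passes 120 N, or if a joint passes its speed limit or range.

ROBOT

A 7-joint arm with a two-finger parallel gripper is mounted at the origin on the work surface. World frame = base frame: x ahead of the robot, y to its left, z up, the work surface at z = 0. Lengths are in m, angles in rad, forces in N, time in s.
With the tool pointing down it reaches from about 0.425 to 0.925 m from the base axis. Payload 6.8 kg.
Tool frame: the origin (TCP) lies midway between the tips of the shut fingers; the grasp point (between the pads) lies arm.tcp_to_grasp behind it (arm.tcp_to_grasp is the distance from the TCP to the grasp point, in m); x points along the fingers, z is the direction in which the jaws open and shut, and the axes are right-handed (so a half turn about x gives the same grasp; the last joint's range is limited). The gripper opens to 85 mm and grips with 20 to 120 N. Pads are 22 mm wide; open, the fingers measure 114 mm over their backs; the gripper's body (76 mm by 85 mm) begins 54 mm behind the grasp point. The pads swing forward as they close: fully open they stand 13 mm farther back than shut.
Start: joints at [-1.26, 0.477, 0.022, 1.555, -0.011, 1.109, -0.083], TCP at [0.274, 0.617, 0.231] pointing down, gripper open.
Joint ranges: [-2.96, 2.96], [-0.34, 2.1], [-1.41, 1.46], [0.24, 2.44], [-1.37, 4.51], [0.17, 1.92], [-2.96, 2.96]. Speed limits (rad/s): [2.39, 2.39, 3.14, 3.14, 3.14, 3.14, 3.14].

INTERFACE

Orientations are given as a unit quaternion [x, y, z, w].
In Python, from workcell import arm gives the robot as it stands.
- The arm moves only by the shell command python3 -m jog 'ROWS' [FORCE]. ROWS is JSON, one flat list of numbers, 5 for each row, row after row: the finger opening in m, from 0 to 0.0854, then the shift along the tool's x, y, z in m, then the turn about the tool's x in rad. A call has 1 to 12 rows; each row shifts and turns the commanded pose from where the row before left it, along the tool's axes as they then stand; what a row does not reach is not made up. A row lasts 1/10 s, in which the tool goes at most 50 mm and 8.59 degrees, less where a joint would pass 70% of its speed; a pose out of reach is approached as far as the arm can. A call is refused whole if a number of a shift passes 0.05 or a number of a turn 0.15, either way. A call with a gripper value outside its range is refused whole. The fingers move at their own pace and stop on an object; FORCE is the grip in N (left out, the last holds). Time passes only in rows, so rows that do not move let the fingers close. It gives the time, the measured TCP pose, the force and the opening at its end, in the units of the state.
- arm.sense(): the state, without advancing time (a new reading comes with each control period).
- arm.get_image(name): name is "scene" or "top" or "wrist"; returns (picture, depth): 480x640x3 uint8, red, green, blue; 480x640 float32, m along the optical axis (not along the pixel's ray), 0 where there is no reading.
- arm.camera_info(name): a dict with "fx", "fy", "cx", "cy" (pixels), "R" (3x3) and "t" (3): a world point X has camera coordinates R X + t. Camera axes: x right, y down, z forward; pixel columns grow to the right and rows downward; lengths in m; the calibration is good to about 2 mm. A picture is of the moment at which its call begins: read the wrist's pose just before it. camera_info takes no time and is no camera call; for the wrist camera it gives the pose at the moment of the call.
- arm.finish_job(): hands the job in, once; it reports no verdict.
Trained networks look in the newest picture that a camera, given by its name, has taken for a name from the list of things; names that differ only in an ending like _2 or _b are one class to them, and where a whole thing is asked for, a point or a joint stands for the part that bears it (a point fixed in the world has none). Each returns a list of dicts, best first, with "confidence" (0 to 1); they miss things now and then, are a little off and sometimes report something else, mostly with a low value. They report only what shows in the picture. A call takes as long as a camera call.
- arm.outline_of(camera, thing): "pixels" (480x640 bool, what is visible of it) and "pixel" ([row, column] in pixels, amid what is visible of it).
The state is a dict: "t": time; "joint_positions": joint angles; "joint_vel": joint speeds; "joint_torque": joint torques, N m; "tcp_pos": TCP position; "tcp_rot": TCP orientation; "ft_force": force on the tool from outside, world axes, zero at the start; "torque": the same for the moment, N m; "finger_gap": opening from 0.0 (shut) to 1.0 (fully open).
Only numpy, scipy, OpenCV 4.12 (cv2) and the standard library are available. Lean on these libraries where they do the work, as an engineer would, in place of code of your own. Each camera call takes 0.05 s, during which the arm holds its last target.

## Working session

There is one attempt and no reset: what is moved stays moved. The work goes in short steps, Python scripts to look and compute and a shell command to move; the robot and the scene stay as the last step left them, time stands still between calls to the robot, and variables do not carry over. Pictures are saved under pics/ and viewed, and the job is handed in when it is done.

```bash
ls; mkdir -p pics; python3 - <<'E'
from workcell import arm
import cv2,numpy as np
s=arm.sense();print({k:np.round(v,3).tolist() for k,v in s.items()}, arm.tcp_to_grasp)
for n in ("scene","top"):
    im,d=arm.get_image(n);cv2.imwrite(f"pics/{n}0.png",im[:,:,::-1]);
    c=arm.camera_info(n);print(n,c)
E
```

```text
pics
{'t': 0.0, 'joint_positions': [-1.26, 0.478, 0.022, 1.556, -0.012, 1.109, -0.083], 'joint_vel': [0.0, 0.0, 0.0, -0.002, 0.001, 0.0, -0.001], 'joint_torque': [0.0, -59.644, 1.608, -28.12, 0.013, 0.009, -0.0], 'tcp_pos': [0.274, 0.616, 0.23], 'tcp_rot': [-0.386, 0.594, 0.385, 0.592], 'ft_force': [0.577, -0.622, 0.043], 'torque': [0.001, 0.006, 0.03], 'finger_gap': 0.994} 0.0187
scene {'fx': 451.3801454497241, 'fy': 451.3801454497241, 'cx': 316.9738378562041, 'cy': 245.33764376030456, 'R': array([[-0.88035904,  0.4742185 ,  0.00920715],
       [ 0.27332287,  0.52308143, -0.80726726],
       [-0.38763716, -0.7081685 , -0.59011423]]), 't': array([ 0.52935592, -0.09897758,  1.28298828])}
top {'fx': 616.4176672298746, 'fy': 616.4176672298746, 'cx': 316.8210428847591, 'cy': 243.7091885562462, 'R': array([[ 0.04138231, -0.99914148, -0.00195343],
       [-0.97261887, -0.03983615, -0.22896642],
       [ 0.22869203,  0.0113751 , -0.97343236]]), 't': array([-0.019273  ,  0.60931222,  1.25350178])}
```

View pics/scene0.png

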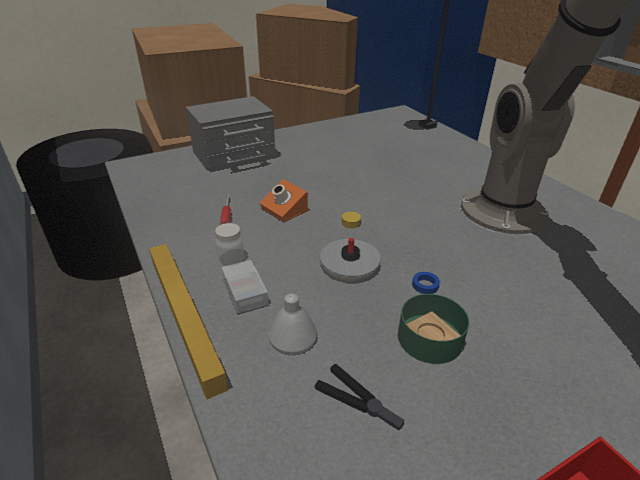

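View pics/top0.png

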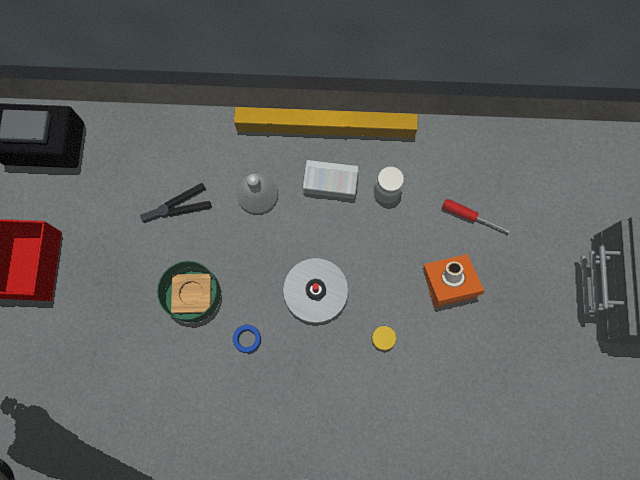

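```bash
cat > h.py <<'E'
from workcell import arm
import cv2,numpy as np
from scipy.spatial.transform import Rotation as Ro
from scipy.optimize import least_squares
def pts(c,d,mask):
    r,q=np.nonzero(mask&(d>0)); z=d[r,q]
    X=np.stack([(q-c['cx'])/c['fx']*z,(r-c['cy'])/c['fy']*z,z],1)
    return (X-c['t'])@c['R'], r,q
def ray(c,p,z):  # pixel (row,col) -> world at height z
    v=np.array([(p[1]-c['cx'])/c['fx'],(p[0]-c['cy'])/c['fy'],1.])@c['R']
    o=-c['R'].T@c['t']; return o+v*(z-o[2])/v[2]
def circ(P):
    A=np.c_[2*P[:,:2],np.ones(len(P))];b=(P[:,:2]**2).sum(1)
    s=np.linalg.lstsq(A,b,rcond=None)[0];return s[:2],np.sqrt(s[2]+s[:2]@s[:2])
def pose():
    s=arm.sense();M=Ro.from_quat(s['tcp_rot']).as_matrix()
    print('t',round(s['t'],2),'tcp',np.round(s['tcp_pos'],4),'x',np.round(M[:,0],3),'y',np.round(M[:,1],3),'z',np.round(M[:,2],3),'gap',round(s['finger_gap'],3),'F',np.round(s['ft_force'],2))
    return s,M
E
python3 - <<'E'
from h import *
pose()
for cam in ("top","scene"):
    im,d=arm.get_image(cam);c=arm.camera_info(cam)
    for t in ("socket","rack","tin","mat","inner_lid","outer_lid","lamp","fuse_box","pliers","tape","screwdriver","jar","putty"):
        for o in arm.outline_of(cam,t)[:2]:
            P,r,q=pts(c,d,o['pixels'])
            if len(P): print(cam,t,round(o['confidence'],2),o['pixel'],len(P),np.round(np.median(P,0),3),'lo',np.round(np.percentile(P,2,0),3),'hi',np.round(np.percentile(P,98,0),3))
E
```

```text
t 0.1 tcp [0.2743 0.6162 0.2304] x [-0.001 -0.002 -1.   ] y [-0.914  0.407 -0.   ] z [ 0.407  0.914 -0.002] gap 1.001 F [-0.34  0.17 -0.43]
top socket 0.75 [272.7, 452.6] 406 [ 0.555 -0.286  0.07 ] lo [ 0.535 -0.311  0.041] hi [ 0.58  -0.27   0.082]
top socket 0.44 [285.2, 452.1] 1677 [ 0.537 -0.283  0.046] lo [ 0.497 -0.343  0.005] hi [ 0.602 -0.237  0.067]
top rack 0.61 [285.1, 449.1] 1789 [ 0.539 -0.282  0.045] lo [ 0.498 -0.344  0.003] hi [ 0.603 -0.236  0.067]
top rack 0.44 [291.6, 313.8] 3193 [0.515 0.006 0.028] lo [ 0.453 -0.058  0.022] hi [0.581 0.07  0.047]
top tin 0.95 [290.6, 187.0] 3100 [0.503 0.285 0.018] lo [0.44  0.218 0.001] hi [0.561 0.34  0.065]
top inner_lid 0.49 [290.6, 317.4] 91 [0.515 0.006 0.047] lo [ 0.51  -0.003  0.02 ] hi [0.526 0.017 0.078]
top outer_lid 0.94 [291.7, 316.1] 3322 [0.516 0.006 0.028] lo [ 0.453 -0.058  0.006] hi [0.582 0.071 0.047]
top lamp 0.75 [191.6, 256.2] 1323 [0.723 0.143 0.053] lo [0.693 0.106 0.009] hi [0.769 0.19  0.111]
top fuse_box 0.72 [176.3, 331.2] 1824 [ 0.767 -0.016  0.041] lo [ 0.735 -0.074  0.004] hi [0.807 0.041 0.048]
top 
[... 1860 characters left out ...]
.74  -0.073  0.   ] hi [0.811 0.045 0.042]
scene fuse_box 0.29 [244.9, 230.9] 1052 [ 0.765 -0.127  0.056] lo [ 0.727 -0.174  0.001] hi [ 0.79  -0.116  0.086]
scene pliers 0.63 [397.7, 355.0] 1714 [0.699 0.331 0.012] lo [ 0.667  0.262 -0.001] hi [0.751 0.407 0.015]
scene tape 0.92 [286.2, 424.2] 474 [0.408 0.153 0.015] lo [ 0.381  0.126 -0.001] hi [0.437 0.18  0.02 ]
scene screwdriver 0.72 [214.4, 223.9] 199 [ 0.717 -0.308  0.022] lo [ 0.678 -0.403 -0.001] hi [ 0.758 -0.174  0.084]
scene jar 0.19 [259.0, 352.2] 1895 [0.529 0.021 0.026] lo [ 0.455 -0.057  0.014] hi [0.586 0.075 0.044]
scene putty 0.76 [222.0, 352.9] 303 [ 0.428 -0.137  0.02 ] lo [ 0.396 -0.168 -0.001] hi [ 0.446 -0.12   0.024]
```

```bash
python3 -m jog '[0.085,0,0,0,-0.14, 0.085,0,0,0,-0.14, 0.085,0,0,0,-0.139, 0.085,0,-0.03,-0.04,0, 0.085,0,-0.03,-0.04,0, 0.085,0,-0.03,-0.04,0, 0.085,0,-0.03,-0.05,0, 0.085,0,-0.03,-0.05,0,0.085,0,-0.03,-0.05,0, 0.085,0,-0.02,-0.05,0]'; python3 - <<'E'
from h import *
s,M=pose()
c=arm.camera_info("wrist");print(c['fx'],c['cx'],c['cy'],-c['R'].T@c['t'],c['R'].round(3))
im,d=arm.get_image("wrist");cv2.imwrite("pics/w1.png",im[:,:,::-1])
E
```

```text
t: 2.5
tcp_pos: [0.4618, 0.32, 0.2316]
tcp_rot: [-0.5, 0.5, 0.5, 0.501]
ft_force: [1.2, -0.1, -0.3]
finger_gap: 0.997
t 2.5 tcp [0.4618 0.32   0.2316] x [ 0.001  0.001 -1.   ] y [-1.     0.    -0.001] z [0.    1.    0.001] gap 0.997 F [ 1.23 -0.08 -0.25]
400.0121790354986 314.25753070694594 238.28465169876097 [0.37808183 0.32007943 0.37500737] [[ 0.001  1.     0.001]
 [ 0.946 -0.001  0.324]
 [ 0.324  0.    -0.946]]
```

View pics/w1.png

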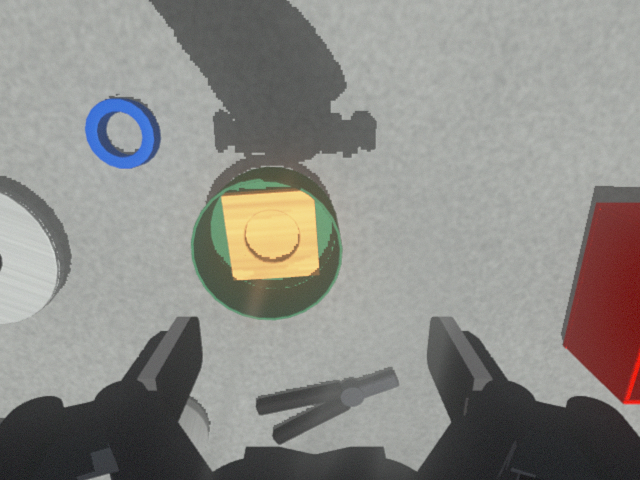

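```bash
cat >> h.py <<'E'
def robust_circ(P,r0=None,n=6):
    Q=P[:,:2]
    def f(p): return np.hypot(Q[:,0]-p[0],Q[:,1]-p[1])-(p[2] if r0 is None else r0)
    x0=[*((Q.max(0)+Q.min(0))/2),r0 or 0.03]
    s=least_squares(f,x0,loss='soft_l1',f_scale=0.001);return s.x,np.median(abs(f(s.x)))
def tin():
    im,d=arm.get_image("wrist");c=arm.camera_info("wrist")
    o=arm.outline_of("wrist","tin")[0]
    m=cv2.dilate(o['pixels'].astype(np.uint8),np.ones((7,7)))>0
    P,r,q=pts(c,d,m)
    z=P[:,2]
    print('conf',o['confidence'],'rim z',np.percentile(z,99))
    R=P[(z>0.058)&(z<0.066)];
    # outer and inner edges
    ctr=np.median(R[:,:2],0)
    print('rim',len(R),robust_circ(R),R[:,2].mean())
    ins=P[(z>0.014)&(z<0.023)&(np.hypot(*(P[:,:2]-ctr).T)<0.058)]
    rect=cv2.minAreaRect((ins[:,:2]*1000).astype(np.float32)); print('ins',rect,np.median(ins[:,2]))
    pk=P[(z>0.004)&(z<0.0135)&(np.hypot(*(P[:,:2]-ctr).T)<0.030)]
    print('pocket',len(pk),pk[:,:2].mean(0),(pk[:,:2].max(0)+pk[:,:2].min(0))/2,pk[:,:2].max(0)-pk[:,:2].min(0),np.median(pk[:,2]))
E
python3 - <<'E'
from h import *
tin()
E
python3 -m jog '[0.085,0,0,-0.01,0, 0.085,0,0.01,-0.03,0, 0.085,0,0.03,-0.03,0,0.085,0,0,0,0]'
python3 - <<'E'
from h import *
pose();tin()
E
```

```text
conf 0.84 rim z 0.0635323464626652
rim 1861 (array([0.49625441, 0.28430737, 0.06171147]), np.float64(0.0006415234893962229)) 0.06200559113200944
ins ((507.0959777832031, 275.52874755859375), (103.81104278564453, 102.75604248046875), 3.8588898181915283) 0.018850121502829324
pocket 2127 [0.49800496 0.2837923 ] [0.49821727 0.28367964] [0.04983653 0.05098154] 0.010905910566734685
t: 3.05
tcp_pos: [0.4163, 0.2482, 0.2303]
tcp_rot: [-0.5, 0.502, 0.5, 0.498]
ft_force: [0.1, 0.2, -0.0]
finger_gap: 0.993
t 3.05 tcp [0.4163 0.2482 0.2303] x [-0.004 -0.003 -1.   ] y [-1.    -0.     0.004] z [-0.     1.    -0.003] gap 0.993 F [ 0.12  0.17 -0.01]
conf 0.91 rim z 0.0645969354844079
rim 1995 (array([0.49992958, 0.28314897, 0.06177022]), np.float64(0.0005915243981418142)) 0.06258281312978874
ins ((509.63116455078125, 289.6334228515625), (107.66375732421875, 107.66193389892578), 80.99757385253906) 0.01997650737756037
pocket 1614 [0.50443376 0.2842886 ] [0.50521527 0.28385578] [0.04477994 0.05067389] 0.012068053485229196
```

```bash
sed -i 's/im,d=arm.get_image("wrist");c=arm.camera_info("wrist")/c=arm.camera_info("wrist");im,d=arm.get_image("wrist")/' h.py
python3 - <<'E'
from h import *
pose();tin();pose();tin();
c=arm.camera_info("top");im,d=arm.get_image("top");o=arm.outline_of("top","tin")[0]
P,r,q=pts(c,d,cv2.dilate(o['pixels'].astype(np.uint8),np.ones((5,5)))>0)
R=P[(P[:,2]>0.055)];print('top',len(R),robust_circ(R),R[:,2].mean())
c=arm.camera_info("scene");im,d=arm.get_image("scene");o=arm.outline_of("scene","tin")[0]
P,r,q=pts(c,d,cv2.dilate(o['pixels'].astype(np.uint8),np.ones((5,5)))>0)
R=P[(P[:,2]>0.058)];print('scene',len(R),robust_circ(R),R[:,2].mean())
E
```

```text
t 3.15 tcp [0.4195 0.2523 0.2316] x [ 0.     0.001 -1.   ] y [-1.    -0.002 -0.   ] z [-0.002  1.     0.001] gap 0.992 F [0.05 0.69 0.99]
conf 0.96 rim z 0.06345849386002379
rim 1790 (array([0.49764187, 0.28007368, 0.06177286]), np.float64(0.0006166978490879764)) 0.06184724009249988
ins ((506.9920654296875, 285.6773986816406), (107.41263580322266, 108.05757904052734), 82.27938842773438) 0.018871240929340193
pocket 1836 [0.50060992 0.28070125] [0.50101282 0.2802801 ] [0.0475991  0.05151607] 0.010900801729891732
t 3.25 tcp [0.4205 0.2534 0.2317] x [ 0.001  0.001 -1.   ] y [-1.    -0.002 -0.001] z [-0.002  1.     0.001] gap 0.997 F [-0.38  0.45  0.05]
conf 0.71 rim z 0.06336941105656958
rim 1805 (array([0.49765535, 0.28007812, 0.06177611]), np.float64(0.0006168491838267828)) 0.0618328428713046
ins ((506.9696044921875, 285.7725830078125), (106.87532043457031, 107.93148803710938), 82.80381774902344) 0.01885518107554919
pocket 1882 [0.50015764 0.28059535] [0.50042594 0.28041232] [0.0492625  0.05150757] 0.010942570575517337
top 324 (array([0.48090627, 0.28228853, 0.07793067]), np.float64(0.005519061102520997)) 0.2161530934151948
scene 361 (array([0.50088512, 0.2792263 , 0.06200284]), np.float64(0.0007022921694952167)) 0.06084543404621545
```

```bash
cat >> h.py <<'E'
def rim(z0,r0,ctr,tol=0.0012,rin=None):
    c=arm.camera_info("wrist");im,d=arm.get_image("wrist")
    P,r,q=pts(c,d,np.ones(d.shape,bool))
    m=(abs(P[:,2]-z0)<tol)&(abs(np.hypot(*(P[:,:2]-ctr).T)-r0)<0.008)
    R=P[m];print('n',len(R),'fixed r',robust_circ(R,r0),'free',robust_circ(R),R[:,2].mean())
    return c,im,d
E
python3 -m jog '[0.085,0,-0.03,0.02,0, 0.085,0,-0.027,0.007,0, 0.085,0,0,0,0,0.085,0,0,0,0,0.085,0,0,0,0,0.085,0,0,0,0]'
python3 - <<'E'
from h import *
pose();c,im,d=rim(0.062,0.06225,[0.499,0.28]);rim(0.0625,0.06225,[0.499,0.28],0.0006);tin()
cv2.imwrite("pics/w2.png",im[:,:,::-1])
# image-edge based: project circle r=.0635 z=.062 and score gradient
g=cv2.GaussianBlur(cv2.cvtColor(im,cv2.COLOR_RGB2GRAY),(3,3),0).astype(float)
E
```

```text
t: 4.15
tcp_pos: [0.4765, 0.2785, 0.2313]
tcp_rot: [-0.5, 0.5, 0.5, 0.5]
ft_force: [-0.2, -0.1, 0.3]
finger_gap: 0.995
t 4.15 tcp [0.4765 0.2785 0.2313] x [-0. -0. -1.] y [-1.    -0.001  0.   ] z [-0.001  1.    -0.   ] gap 0.995 F [-0.15 -0.09  0.33]
n 1161 fixed r (array([0.49806893, 0.28027109, 0.06225   ]), np.float64(0.0007388477199494481)) free (array([0.49804585, 0.28025689, 0.06182369]), np.float64(0.0007181710314803982)) 0.062326484961430395
n 792 fixed r (array([0.4982279 , 0.28023662, 0.06225   ]), np.float64(0.0006638503589469907)) free (array([0.4981752 , 0.28025361, 0.06188708]), np.float64(0.0006708299014566363)) 0.06255997809478558
conf 0.87 rim z 0.06355918694049928
rim 1854 (array([0.49783602, 0.28024953, 0.0616793 ]), np.float64(0.0006453709546386278)) 0.06208678892407903
ins ((508.2526550292969, 277.3192138671875), (103.86837005615234, 108.36466217041016), 3.7775557041168213) 0.018893208198530527
pocket 2196 [0.49954164 0.2802895 ] [0.49985617 0.280407  ] [0.04914359 0.05127876] 0.010938918756279531
```

View pics/w2.png

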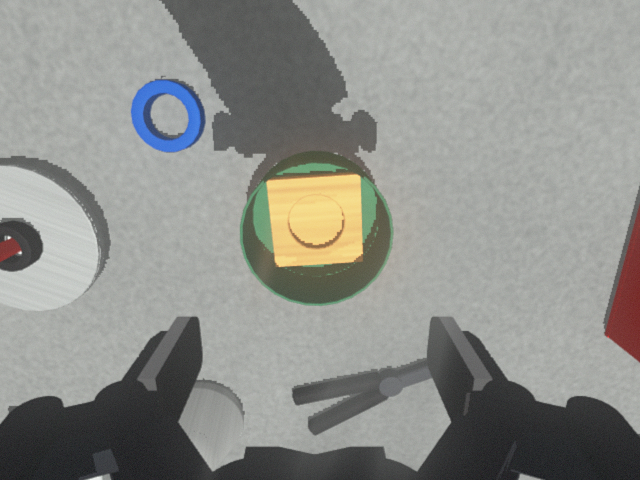

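```bash

python3 -m jog '[0.085,0,-0.018,-0.03,0, 0.085,0,0,-0.05,0,0.085,0,0,-0.05,0,0.085,0,0,-0.05,0,0.085,0,0,-0.05,0,0.085,0,0,-0.04,0, 0.085,0,0,0,0,0.085,0,0,0,0,0.085,0,0,0,0,0.085,0,0,0,0]'
cat >> h.py <<'E'
def lids(zo=0.022):
    c=arm.camera_info("wrist");im,d=arm.get_image("wrist")
    o=arm.outline_of("wrist","outer_lid")
    P,r,q=pts(c,d,cv2.dilate(o[0]['pixels'].astype(np.uint8),np.ones((25,25)))>0)
    z=P[:,2]; D=P[abs(z-zo-0.004)<0.0025]; C=P[abs(z-zo-0.022)<0.0025];T=P[(z>zo+0.048)&(z<zo+0.058)]
    print('conf',o[0]['confidence'],'discz',np.median(D[:,2]))
    ctr=np.median(D[:,:2],0)
    # disc boundary
    a=np.arctan2(*(D[:,:2]-ctr).T);rr=np.hypot(*(D[:,:2]-ctr).T);B=[]
    for k in np.linspace(-np.pi,np.pi,72):
        s=(abs(a-k)<0.044)&(rr<0.078)
        if s.sum()>10: B.append(D[s][np.argsort(rr[s])[-3]])
    print('disc',robust_circ(np.array(B)))
    C=C[np.hypot(*(C[:,:2]-ctr).T)<0.03]
    print('collar',len(C),robust_circ(C),(C[:,:2].max(0)+C[:,:2].min(0))/2,np.median(C[:,2]) if len(C) else 0)
    T=T[np.hypot(*(T[:,:2]-ctr).T)<0.03]
    if len(T): print('post top',len(T),(T[:,:2].max(0)+T[:,:2].min(0))/2,T[:,:2].max(0)-T[:,:2].min(0),np.percentile(T[:,2],95))
    Z=P[(z>zo+0.05)];
    return c,im,d
E
python3 - <<'E'
from h import *
pose();c,im,d=lids();cv2.imwrite("pics/w3.png",im[:,:,::-1])
E
```

```text
t: 5.35
tcp_pos: [0.4954, 0.0104, 0.2313]
tcp_rot: [-0.501, 0.499, 0.501, 0.499]
ft_force: [-0.6, 0.5, 0.6]
finger_gap: 0.992
t 5.35 tcp [0.4954 0.0104 0.2313] x [-0.  0. -1.] y [-1.    -0.003  0.   ] z [-0.003  1.     0.   ] gap 0.992 F [-0.56  0.52  0.61]
conf 0.93 discz 0.02688724174457822
disc (array([0.51531457, 0.0069671 , 0.07050495]), np.float64(0.0001644212705139217))
collar 1178 (array([0.5157669 , 0.00692128, 0.01794852]), np.float64(0.002159448008794267)) [0.51519528 0.00698585] 0.04473975067097537
post top 249 [0.51541917 0.00683427] [0.01365803 0.01364753] 0.07594830696683265
```

View pics/w3.png

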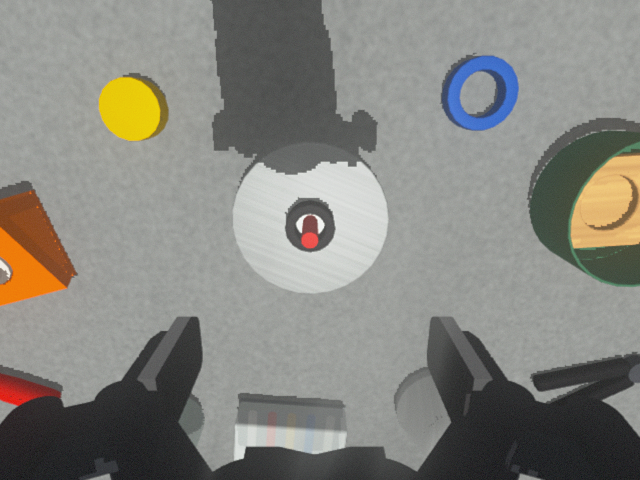

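```bash

python3 -m jog '[0.085,0,-0.015,-0.045,0, 0.085,0,-0.02,-0.05,0,0.085,0,0,-0.05,0,0.085,0,0,-0.05,0,0.085,0,0,-0.05,0,0.085,0,0,-0.05,0, 0.085,0,0,0,0,0.085,0,0,0,0,0.085,0,0,0,0,0.085,0,0,0,0]'
python3 - <<'E'
from h import *
pose();c=arm.camera_info("wrist");im,d=arm.get_image("wrist");cv2.imwrite("pics/w4.png",im[:,:,::-1])
big=cv2.resize(im[120:360,180:500],(800,600),interpolation=cv2.INTER_NEAREST);cv2.imwrite("pics/w4b.png",big[:,:,::-1])
np.savez("w4.npz",im=im,d=d,**{k:c[k] for k in c})
for t in ("socket","rack"):
    for o in arm.outline_of("wrist",t)[:2]:
        print(t,o['confidence'],o['pixel'],o['pixels'].sum());
    np.save(f"m_{t}.npy",arm.outline_of("wrist",t)[0]['pixels'])
E
```

```text
t: 6.45
tcp_pos: [0.5297, -0.2804, 0.2311]
tcp_rot: [-0.501, 0.499, 0.501, 0.499]
ft_force: [0.4, -0.2, 0.1]
finger_gap: 0.996
t 6.45 tcp [ 0.5297 -0.2804  0.2311] x [-0.     0.001 -1.   ] y [-1.    -0.004  0.   ] z [-0.004  1.     0.001] gap 0.996 F [ 0.38 -0.24  0.07]
socket 0.97 [239.2, 308.5] 2886
rack 0.8 [207.9, 293.8] 9503
rack 0.24 [392.7, 566.0] 2160
```

View pics/w4b.png

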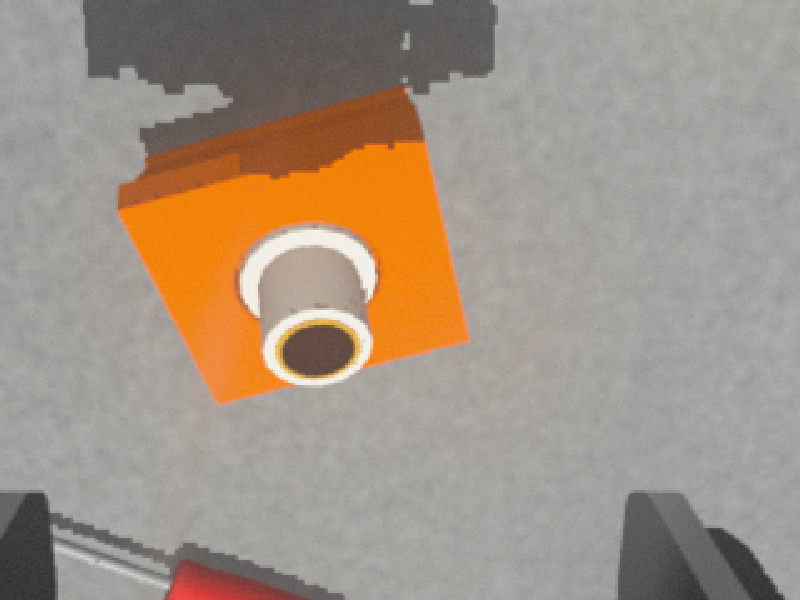

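```bash
python3 - <<'E'
from h import *
f=np.load("w4.npz");c={k:f[k] for k in('fx','fy','cx','cy','R','t')};im,d=f['im'],f['d']
so=np.load("m_socket.npy");ra=np.load("m_rack.npy")
ra=ra&~(cv2.dilate(so.astype(np.uint8),np.ones((9,9)))>0)
P,r,q=pts(c,d,ra)
rng=np.random.default_rng(0);best=0
for _ in range(500):
    a=P[rng.choice(len(P),3,False)];n=np.cross(a[1]-a[0],a[2]-a[0]);n/=np.linalg.norm(n)+1e-12
    k=abs((P-a[0])@n)<0.0015
    if k.sum()>best and abs(n[2])>0.5: best=k.sum();K=k
Q=P[K];m=Q.mean(0);n=np.linalg.svd(Q-m)[2][2];n*=np.sign(n[2])
print('plane',n,'tilt',np.degrees(np.arccos(n[2])),'az',np.degrees(np.arctan2(n[1],n[0])),K.sum())
S,r,q=pts(c,d,so); h=(S-m)@n;print('h pct',np.percentile(h,[2,10,50,90,95,98]))
u=np.cross([0,0,1],n);u/=np.linalg.norm(u);v=np.cross(n,u)
for lo,hi,nm in((0.031,0.036,'top'),(-0.001,0.003,'flange')):
    k=(h>lo)&(h<hi);A=np.c_[(S[k]-m)@u,(S[k]-m)@v]
    hull=cv2.convexHull((A*1000).astype(np.float32)).reshape(-1,2)/1000
    (ct,rad)=cv2.minEnclosingCircle((A*1000).astype(np.float32));ct=np.array(ct)/1000
    fx,res=robust_circ(hull);hm=h[k].mean()
    W=m+u*fx[0]+v*fx[1]+n*np.median(h[k]);print(nm,k.sum(),fx,res,'enc',ct,rad,'world',W,'h',np.median(h[k]))
    W2=m+u*ct[0]+v*ct[1]+n*np.median(h[k]);print(W2, 'flange-under origin est', W2-n*(0.038 if nm=='top' else 0.006))
E
```

```text
plane [0.4070379  0.11212851 0.90650281] tilt 24.973547034933816 az 15.401516551787983 6335
h pct [-0.00257025  0.00032356  0.0215554   0.03400175  0.03430109  0.03460561]
top 1093 [-0.00182595 -0.01253671  0.01785243] 0.0001689820288908496 enc [-0.00196121 -0.01263618] 18.23476791381836 world [ 0.56673576 -0.28597803  0.07421139] h 0.0335442322687307
[ 0.56685861 -0.28608449  0.0741694 ] flange-under origin est [ 0.55139117 -0.29034537  0.03972229]
flange 678 [-0.00414426 -0.02657921  0.03565277] 0.004462364193622181 enc [-0.00566058 -0.02521594] 40.40097427368164 world [ 0.56635073 -0.28848876  0.03872239] h 0.0009351053573243915
[ 0.56556201 -0.29027883  0.03929796] flange-under origin est [ 0.56311978 -0.2909516   0.03385894]
```

```bash

python3 -m jog '[0.065,0,-0.032,-0.007,-0.1325, 0.065,0,0,0,-0.1325, 0.065,0.04,0,0,0, 0.065,0.045,0,0,0, 0.065,0.04,0,0,0, 0.065,0.02,0,0,0,0.065,0,0,0,0,0.065,0,0,0,0,0.065,0,0,0,0]'
python3 - <<'E'
from h import *
s,M=pose();print((np.array([0.5610,-0.2876,0.047])-s['tcp_pos'])@M)
c=arm.camera_info("wrist");im,d=arm.get_image("wrist");cv2.imwrite("pics/w5.png",im[:,:,::-1])
E
```

```text
t: 7.6
tcp_pos: [0.5622, -0.2904, 0.0882]
tcp_rot: [0.563, -0.429, -0.561, -0.43]
ft_force: [-0.2, -0.0, 1.6]
finger_gap: 0.757
t 7.6 tcp [ 0.5622 -0.2904  0.0882] x [ 0.003 -0.001 -1.   ] y [-0.965 -0.262 -0.002] z [-0.262  0.965 -0.002] gap 0.757 F [-0.17 -0.04  1.59]
[0.04117658 0.00057326 0.00307189]
```

View pics/w5.png

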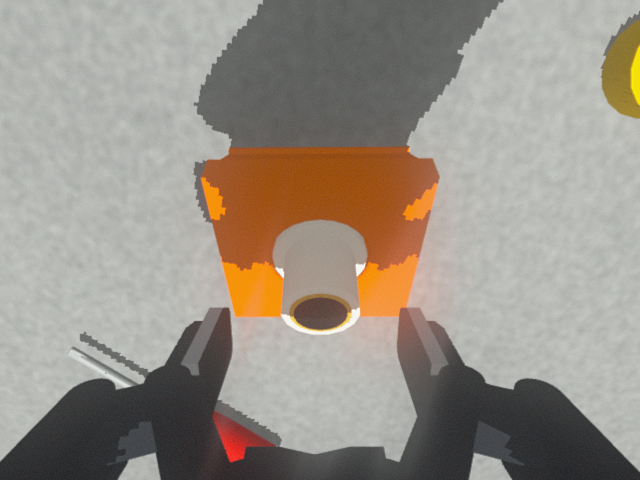

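```bash

python3 -m jog '[0.065,0.01,0.0005,0.003,0, 0.065,0.02,0,0,0, 0.065,0.011,0,0,0, 0.065,0,0,0,0, 0.065,0,0,0,0, 0.02,0,0,0,0, 0.02,0,0,0,0, 0.02,0,0,0,0,0.02,0,0,0,0,0.02,0,0,0,0]' 20
python3 - <<'E'
from h import *
s,M=pose()
c=arm.camera_info("wrist");im,d=arm.get_image("wrist");cv2.imwrite("pics/w6.png",im[:,:,::-1])
E
```

```text
t: 8.65
tcp_pos: [0.5604, -0.2873, 0.0461]
tcp_rot: [0.562, -0.429, -0.561, -0.43]
ft_force: [-0.0, 1.2, 5.3]
finger_gap: 0.415
t 8.65 tcp [ 0.5604 -0.2873  0.0461] x [ 0.001 -0.    -1.   ] y [-0.965 -0.262 -0.001] z [-0.262  0.965 -0.001] gap 0.415 F [-0.04  1.15  5.34]
```

View pics/w6.png

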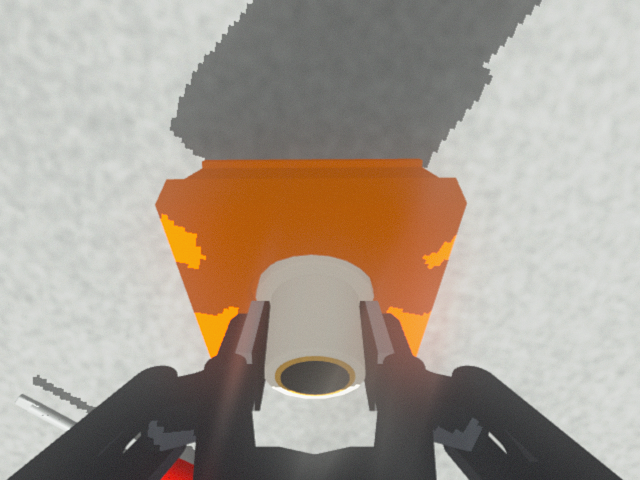

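```bash

python3 -m jog '[0.02,-0.004,-0.0019,0,0, 0.02,-0.004,-0.0019,0,0, 0.02,-0.008,-0.0037,0,0, 0.02,-0.02,0,0,0, 0.02,-0.04,0,0,0, 0.02,-0.04,0,0,0, 0.02,-0.02,0,0,0, 0.02,0,0,0,0,0.02,0,0,0,0]' 
python3 - <<'E'
from h import *
s,M=pose()
c=arm.camera_info("wrist");im,d=arm.get_image("wrist");cv2.imwrite("pics/w7.png",im[:,:,::-1])
E
```

```text
t: 9.6
tcp_pos: [0.5669, -0.2846, 0.1813]
tcp_rot: [0.562, -0.429, -0.562, -0.43]
ft_force: [0.1, 0.6, -0.1]
finger_gap: 0.414
t 9.6 tcp [ 0.5669 -0.2846  0.1813] x [ 0.  0. -1.] y [-0.965 -0.262 -0.   ] z [-0.262  0.965  0.   ] gap 0.414 F [ 0.07  0.6  -0.15]
```

View pics/w7.png

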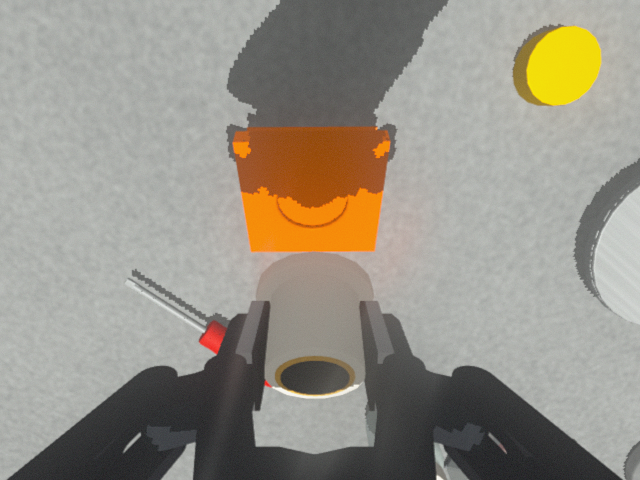

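```bash

python3 -m jog '[0.02,0,-0.004,0.024,0, 0.02,0,-0.008,0.048,0,0.02,0,-0.008,0.048,0,0.02,0,-0.008,0.048,0,0.02,0,-0.008,0.048,0,0.02,0,-0.008,0.048,0,0.02,0,-0.008,0.048,0,0.02,0,-0.008,0.048,0,0.02,0,-0.008,0.048,0,0.02,0,-0.008,0.048,0,0.02,0,-0.008,0.048,0,0.02,0,-0.008,0.048,0]' 
python3 -m jog '[0.02,0,-0.001,0.011,0,0.02,0,0,0,0,0.02,0,0,0,0,0.02,0,0,0,0]' 
python3 - <<'E'
from h import *
s,M=pose();print((np.array([0.5086,0.2834,0.06])-s['tcp_pos'])@M)
c=arm.camera_info("wrist");im,d=arm.get_image("wrist");cv2.imwrite("pics/w8.png",im[:,:,::-1])
so=arm.outline_of("wrist","socket");print([o['confidence'] for o in so][:3])
P,r,q=pts(c,d,so[0]['pixels']);T=(P-s['tcp_pos'])@M
top=[]
print(np.percentile(T,[1,5,50,95,99],axis=0).round(4))
np.save('T.npy',T)
E
```

```text
t: 10.85
tcp_pos: [0.5095, 0.2732, 0.1795]
tcp_rot: [-0.561, 0.431, 0.562, 0.428]
ft_force: [1.7, 0.6, -0.9]
finger_gap: 0.414
t: 11.25
tcp_pos: [0.5096, 0.28, 0.1807]
tcp_rot: [0.561, -0.431, -0.561, -0.43]
ft_force: [0.3, 0.0, -1.4]
finger_gap: 0.41
t 11.25 tcp [0.5096 0.28   0.1807] x [-0.001 -0.002 -1.   ] y [-0.966 -0.259  0.001] z [-0.259  0.966 -0.001] gap 0.41 F [ 0.3   0.02 -1.41]
[ 1.20658224e-01 -1.14991264e-04  3.72569191e-03]
[0.92, 0.51]
[[-0.0341 -0.0196 -0.0202]
 [-0.033  -0.0131 -0.0159]
 [-0.022   0.011   0.0001]
 [-0.0021  0.0269  0.0164]
 [ 0.001   0.0293  0.0209]]
```

View pics/w8.png

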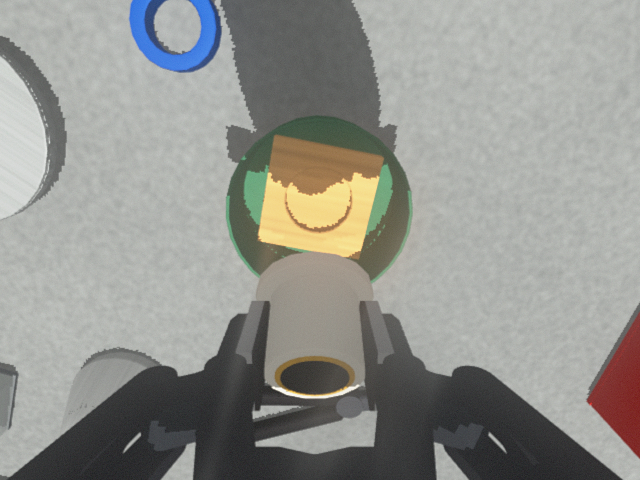

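```bash

python3 -m jog '[0.02,0.02,0,0.0033,0,0.02,0.04,0,0,0,0.02,0.04,0,0,0,0.02,0.03,0,0,0,0.02,0.01,0,0,0,0.02,0.005,0,0,0,0.02,0,0,0,0,0.02,0,0,0,0,0.02,0,0,0,0]' 
python3 - <<'E'
from h import *
s,M=pose();print((np.array([0.5086,0.2831,0.03])-s['tcp_pos'])@M)
c=arm.camera_info("wrist");im,d=arm.get_image("wrist");cv2.imwrite("pics/w9.png",im[:,:,::-1])
im,d=arm.get_image("scene");cv2.imwrite("pics/s9.png",cv2.resize(im[250:400,340:540],(800,600))[:,:,::-1])
E
```

```text
t: 12.25
tcp_pos: [0.5093, 0.2865, 0.0378]
tcp_rot: [0.562, -0.429, -0.561, -0.43]
ft_force: [-0.3, 1.2, -0.6]
finger_gap: 0.411
t 12.25 tcp [0.5093 0.2865 0.0378] x [ 0.002  0.002 -1.   ] y [-0.965 -0.262 -0.003] z [-0.262  0.965  0.001] gap 0.411 F [-0.32  1.21 -0.62]
[ 0.00780978  0.00153445 -0.00307218]
```

View pics/w9.png

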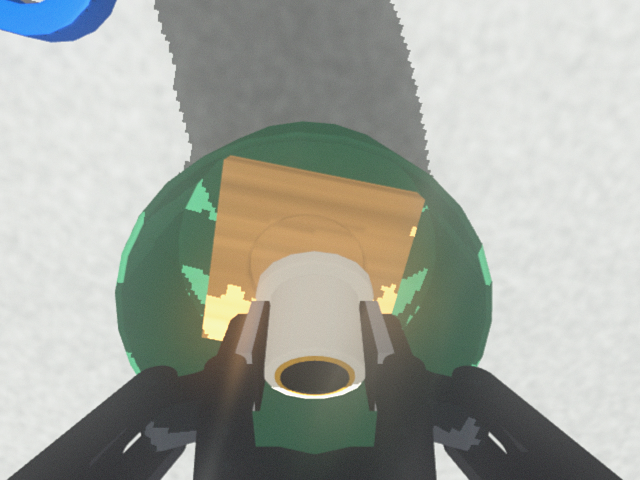

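View pics/s9.png

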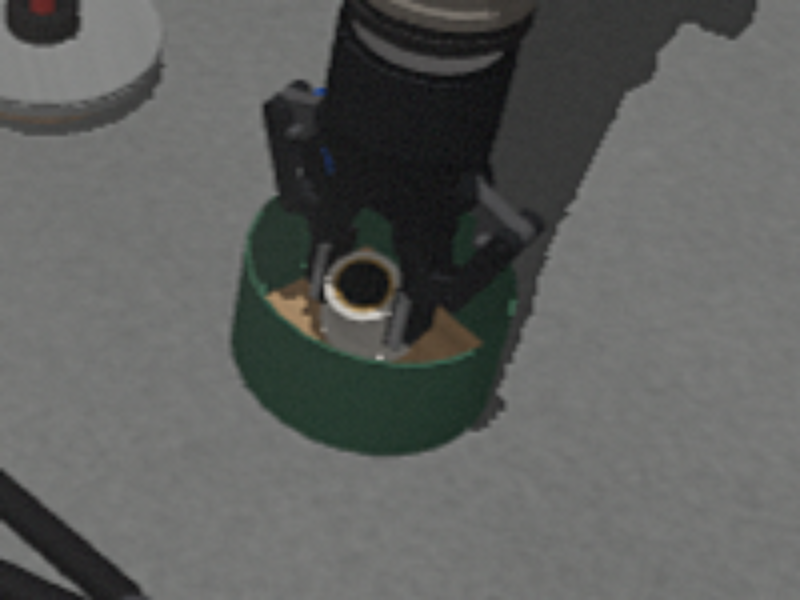

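```bash

python3 -m jog '[0.02,0.002,0.0015,-0.003,0,0.02,0.002,0,0,0,0.02,0.002,0,0,0,0.02,0,0,0,0,0.02,0,0,0,0]' 
python3 - <<'E'
from h import *
s,M=pose();print((np.array([0.5086,0.2831,0.03])-s['tcp_pos'])@M)
c=arm.camera_info("wrist");im,d=arm.get_image("wrist");cv2.imwrite("pics/w10.png",im[:,:,::-1])
E
```

```text
t: 12.85
tcp_pos: [0.5075, 0.2826, 0.0301]
tcp_rot: [-0.562, 0.43, 0.562, 0.429]
ft_force: [-0.0, -1.7, -1.1]
finger_gap: 0.412
t 12.85 tcp [0.5075 0.2826 0.0301] x [-0. -0. -1.] y [-0.965 -0.262  0.   ] z [-0.262  0.965 -0.   ] gap 0.412 F [-0.03 -1.73 -1.14]
[ 0.00014885 -0.00114065  0.00019275]
```

View pics/w10.png

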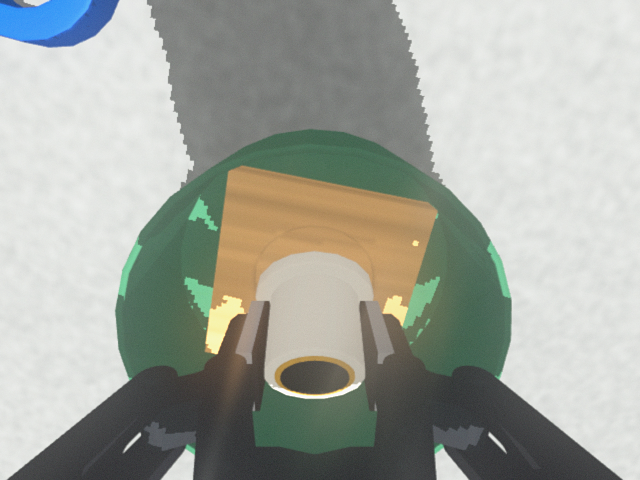

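```bash

python3 -m jog '[0.02,0.001,0,0,0,0.02,0.001,0,0,0,0.02,0.001,0,0,0,0.02,0,0,0,0]' 
```

```text
t: 13.3
tcp_pos: [0.5077, 0.2827, 0.0276]
tcp_rot: [-0.562, 0.429, 0.562, 0.43]
ft_force: [-1.8, -0.5, 4.1]
finger_gap: 0.414
```

```bash

python3 -m jog '[0.02,0.0006,0.0013,0,0,0.02,0.0006,0.0013,0,0,0.02,0.0007,0.0013,0,0,0.02,0.0007,0.0012,0,0,0.02,0,0,0,0]' 
python3 - <<'E'
from h import *
s,M=pose()
c=arm.camera_info("wrist");im,d=arm.get_image("wrist");cv2.imwrite("pics/w11.png",im[:,:,::-1])
E
```

```text
t: 13.8
tcp_pos: [0.5061, 0.2824, 0.0267]
tcp_rot: [0.563, -0.427, -0.56, -0.432]
ft_force: [3.4, -1.0, 10.3]
finger_gap: 0.411
t 13.8 tcp [0.5061 0.2824 0.0267] x [ 0.006  0.003 -1.   ] y [-0.965 -0.261 -0.007] z [-0.261  0.965  0.001] gap 0.411 F [ 3.38 -0.96 10.28]
```

View pics/w11.png

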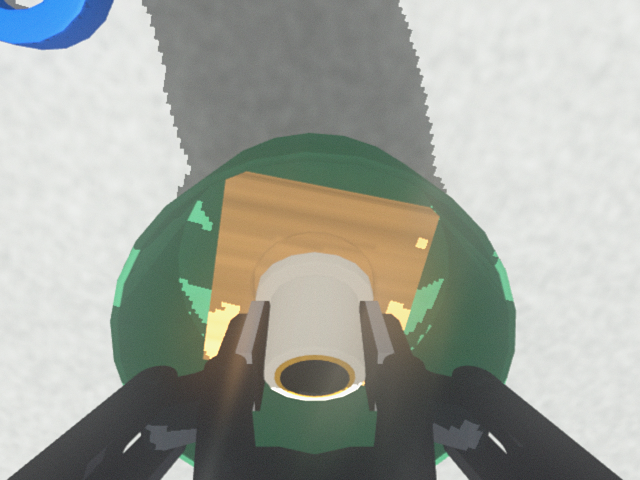

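```bash

python3 -m jog '[0.02,0.0008,0.0012,0,0,0.02,0.0008,0.0012,0,0,0.02,0.0009,0.0012,0,0,0.02,0.0009,0.0011,0,0,0.02,0,0,0,0,0.02,0,0,0,0]' 
python3 - <<'E'
from h import *
s,M=pose()
c=arm.camera_info("wrist");im,d=arm.get_image("wrist");cv2.imwrite("pics/w12.png",im[:,:,::-1])
E
```

```text
t: 14.45
tcp_pos: [0.5009, 0.2811, 0.0231]
tcp_rot: [0.562, -0.428, -0.561, -0.432]
ft_force: [1.8, -0.8, 9.4]
finger_gap: 0.414
t 14.45 tcp [0.5009 0.2811 0.0231] x [ 0.005  0.003 -1.   ] y [-0.965 -0.262 -0.006] z [-0.262  0.965  0.001] gap 0.414 F [ 1.83 -0.8   9.35]
```

View pics/w12.png

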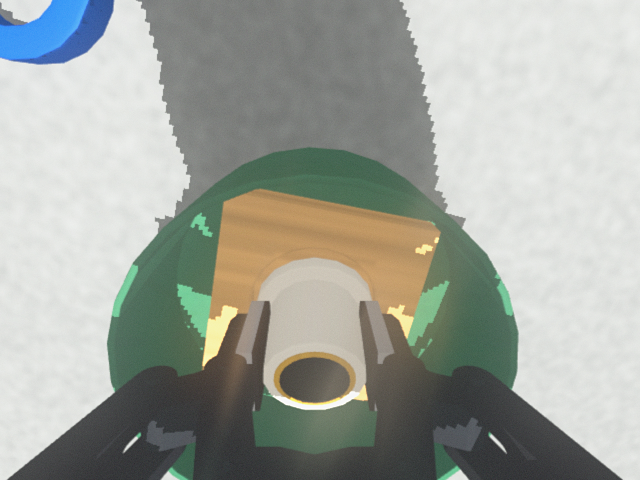

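```bash

python3 -m jog '[0.02,0.001,0.001,0,0,0.02,0.001,0.001,0,0,0.02,0.001,0.0005,0,0,0.02,0.001,0,0,0,0.02,0,0,0,0,0.02,0,0,0,0]' 
cat >> h.py <<'E'
def sock(name,cam="wrist"):
    c=arm.camera_info(cam);im,d=arm.get_image(cam);cv2.imwrite(f"pics/{name}.png",im[:,:,::-1])
    o=arm.outline_of(cam,"socket")[0]
    P,r,q=pts(c,d,o['pixels']);z=P[:,2];zt=np.percentile(z,97)
    print('conf',o['confidence'],'ztop',zt)
    T=P[z>zt-0.004]; n=np.linalg.svd(T-T.mean(0))[2][2];n*=np.sign(n[2]);print('top n',n,'tilt',np.degrees(np.arccos(n[2])),len(T))
    h=cv2.convexHull((T[:,:2]*1000).astype(np.float32)).reshape(-1,2)/1000;print('top circ',robust_circ(h))
E
python3 - <<'E'
from h import *
s,M=pose();sock("w13")
E
```

```text
t: 15.1
tcp_pos: [0.4972, 0.2801, 0.0191]
tcp_rot: [0.562, -0.428, -0.561, -0.431]
ft_force: [-3.2, -0.9, 14.1]
finger_gap: 0.408
t 15.1 tcp [0.4972 0.2801 0.0191] x [ 0.003  0.002 -1.   ] y [-0.965 -0.262 -0.003] z [-0.262  0.965  0.001] gap 0.408 F [-3.17 -0.88 14.11]
conf 0.58 ztop 0.053579760468807254
top n [0.07186987 0.01873157 0.99723811] tilt 4.259324929852966 6804
top circ (array([0.50040493, 0.28122869, 0.01770685]), np.float64(0.0001370822435661969))
```

View pics/w13.png

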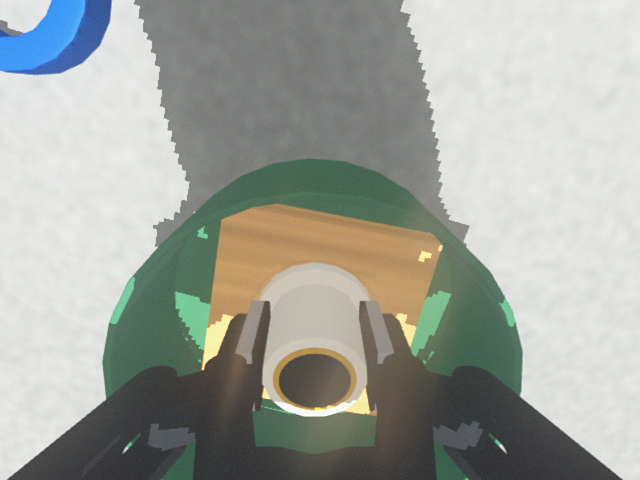

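```bash

python3 -m jog '[0.02,-0.0015,-0.002,0,0,0.02,0,0,0,0,0.036,0,0,0,0,0.042,0,0,0,0,0.048,0,0,0,0,0.05,0,0,0,0,0.05,0,0,0,0]' 
python3 - <<'E'
from h import *
s,M=pose();sock("w14")
E
```

```text
t: 15.9
tcp_pos: [0.4976, 0.2798, 0.0186]
tcp_rot: [-0.562, 0.43, 0.562, 0.429]
ft_force: [-0.4, -0.0, -0.7]
finger_gap: 0.586
t 15.9 tcp [0.4976 0.2798 0.0186] x [-0. -0. -1.] y [-0.965 -0.262  0.   ] z [-0.262  0.965 -0.   ] gap 0.586 F [-0.38 -0.03 -0.69]Traceback (most recent call last):
  File "<stdin>", line 2, in <module>
  File "h.py", line 66, in sock
    o=arm.outline_of(cam,"socket")[0]
      ~~~~~~~~~~~~~~~~~~~~~~~~~~~~^^^
IndexError: list index out of range
```

View pics/w14.png

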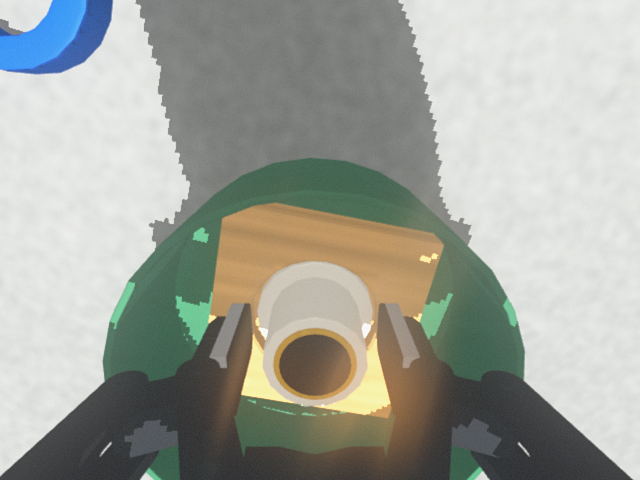

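```bash

python3 -m jog '[0.055,-0.01,0,0,0,0.055,-0.02,0,0,0,0.055,-0.04,0,0,0,0.055,-0.05,0,0,0,0.055,-0.05,0.02,0,0,0.055,-0.02,0,0,0,0.055,0,0,0,0,0.055,0,0,0,0]' 
python3 - <<'E'
from h import *
s,M=pose();
c=arm.camera_info("wrist");im,d=arm.get_image("wrist");cv2.imwrite("pics/w15.png",cv2.resize(im[60:300,160:480],(800,600),interpolation=cv2.INTER_CUBIC)[:,:,::-1])
P,r,q=pts(c,d,np.ones(d.shape,bool));C=np.array([.4993,.2803]);rr=np.hypot(*(P[:,:2]-C).T);z=P[:,2]
T=P[(rr<0.022)&(z>0.044)];n=np.linalg.svd(T-T.mean(0))[2][2];n*=np.sign(n[2]);print('top n',n,np.degrees(np.arccos(n[2])),np.median(T[:,2]))
h=cv2.convexHull((T[:,:2]*1000).astype(np.float32)).reshape(-1,2)/1000;print('top circ',robust_circ(h))
F=P[(rr<0.03)&(z>0.013)&(z<0.0175)];print('flange',len(F),np.median(F[:,2]),F[:,:2].mean(0))
tin()
for o in arm.outline_of("wrist","socket")[:1]: print(o['confidence'],o['pixel'])
E
```

```text
t: 16.8
tcp_pos: [0.4798, 0.275, 0.2058]
tcp_rot: [0.562, -0.429, -0.562, -0.43]
ft_force: [-0.1, 0.1, -0.6]
finger_gap: 0.642
t 16.8 tcp [0.4798 0.275  0.2058] x [ 0.001  0.001 -1.   ] y [-0.965 -0.262 -0.001] z [-0.262  0.965  0.001] gap 0.642 F [-0.12  0.09 -0.65]
top n [-0.02281879 -0.00413527  0.99973106] 1.3288351312447797 0.049409238281249275
top circ (array([0.49694727, 0.28019777, 0.01765455]), np.float64(0.00010995051504860028))
flange 635 0.016659454700295485 [0.48851643 0.2780098 ]
conf 0.74 rim z 0.06358267224847297
rim 2213 (array([0.49781811, 0.28011459, 0.06166348]), np.float64(0.0006207152731275145)) 0.06203127935019974
ins ((507.98358154296875, 280.50360107421875), (103.7494888305664, 110.040283203125), 3.726212978363037) 0.018837185634900756
pocket 161 [0.50136917 0.27588082] [0.50042807 0.2805503 ] [0.04079273 0.05158683] 0.011023732564885588
```

View pics/w15.png

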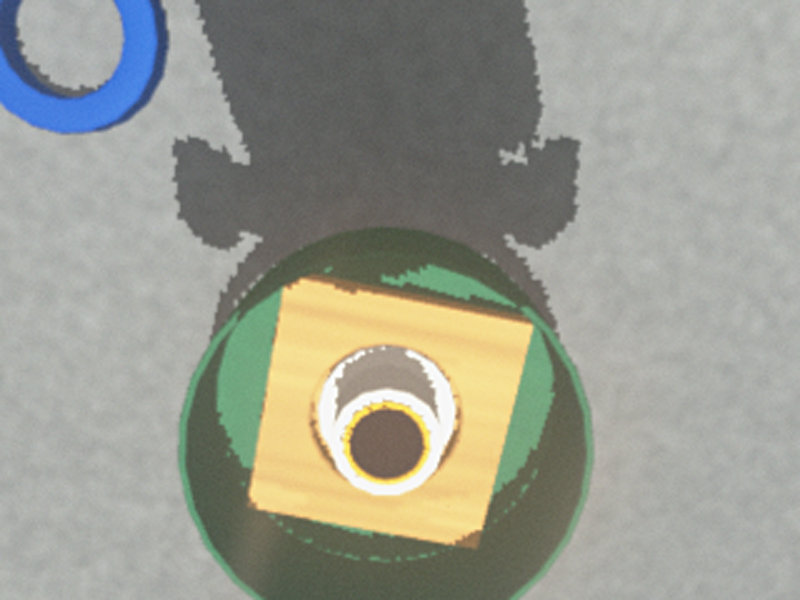

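```bash
cat >> h.py <<'E'
def rimedge(cam="wrist",z0=0.0625,ctr=(0.4985,0.2802),r0=0.0635,tol=0.002):
    c=arm.camera_info(cam);im,d=arm.get_image(cam)
    P,r,q=pts(c,d,np.ones(d.shape,bool));D=P[abs(P[:,2]-z0)<tol]
    rr=np.hypot(*(D[:,:2]-ctr).T);a=np.arctan2(D[:,1]-ctr[1],D[:,0]-ctr[0]);B=[];Bi=[]
    for k in np.linspace(-np.pi,np.pi,90):
        s=(abs(a-k)<0.035)&(abs(rr-r0)<0.008)
        if s.sum()>6:
            i=np.argsort(rr[s]);B.append(D[s][i[-2]]);Bi.append(D[s][i[1]])
    print(cam,len(B),'outer',robust_circ(np.array(B)),'inner',robust_circ(np.array(Bi)))
E
python3 - <<'E'
from h import *
rimedge();rimedge(tol=0.001);rimedge("scene",0.061);rimedge("top",0.064)
E
```

```text
wrist 90 outer (array([0.49817821, 0.28023895, 0.06295978]), np.float64(0.0001253020806869648)) inner (array([0.49802142, 0.28020117, 0.06073316]), np.float64(0.00011115871281251744))
wrist 90 outer (array([0.49816196, 0.28024777, 0.06289356]), np.float64(0.00011834404342959959)) inner (array([0.49813723, 0.28021325, 0.06086729]), np.float64(0.00013918023604416602))Traceback (most recent call last):
  File "<stdin>", line 2, in <module>
  File "h.py", line 79, in rimedge
    print(cam,len(B),'outer',robust_circ(np.array(B)),'inner',robust_circ(np.array(Bi)))
                             ~~~~~~~~~~~^^^^^^^^^^^^^
  File "h.py", line 20, in robust_circ
    Q=P[:,:2]
      ~^^^^^^
IndexError: too many indices for array: array is 1-dimensional, but 2 were indexed
```

```bash

python3 -m jog '[0.05,0,0,0,0.1325,0.05,0,0,0,0.1325,0.05,0,-0.0075,-0.05,0,0.05,0,-0.007,-0.05,0,0.05,0,-0.007,-0.05,0,0.05,0,-0.007,-0.05,0,0.05,0,-0.007,-0.05,0,0.05,0.02,0,-0.018,0,0.05,0.04,0,0,0,0.05,0,0,0,0,0.05,0,0,0,0,0.05,0,0,0,0]' 
python3 - <<'E'
from h import *
s,M=pose();print((np.array([0.5153,0.0069,0.047])-s['tcp_pos'])@M)
c=arm.camera_info("wrist");im,d=arm.get_image("wrist");cv2.imwrite("pics/w16.png",im[:,:,::-1])
E
```

```text
t: 18.35
tcp_pos: [0.516, 0.0104, 0.1466]
tcp_rot: [0.501, -0.499, -0.5, -0.5]
ft_force: [-0.1, 0.4, 1.0]
finger_gap: 0.588
t 18.35 tcp [0.516  0.0104 0.1466] x [ 0.002  0.    -1.   ] y [-1.    -0.001 -0.002] z [-0.001  1.     0.   ] gap 0.588 F [-0.09  0.37  1.05]
[ 0.0995684   0.00087046 -0.00350478]
```

View pics/w16.png

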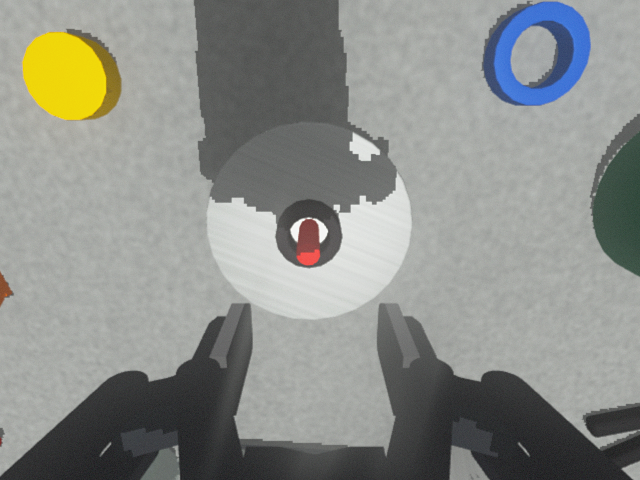

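```bash

python3 -m jog '[0.05,0.02,0.001,-0.0035,0,0.05,0.035,0,0,0,0.05,0.03,0,0,0,0.05,0.008,0,0,0,0.05,0,0,0,0,0.05,0,0,0,0,0.05,0,0,0,0]' 
python3 - <<'E'
from h import *
s,M=pose();print((np.array([0.5153,0.0069,0.047])-s['tcp_pos'])@M)
c=arm.camera_info("wrist");im,d=arm.get_image("wrist");cv2.imwrite("pics/w17.png",im[:,:,::-1])
E
```

```text
t: 19.1
tcp_pos: [0.5153, 0.0062, 0.0539]
tcp_rot: [-0.501, 0.499, 0.499, 0.501]
ft_force: [1.0, -1.0, 0.2]
finger_gap: 0.592
t 19.1 tcp [0.5153 0.0062 0.0539] x [ 0.003  0.001 -1.   ] y [-1.    -0.    -0.003] z [-0.     1.     0.001] gap 0.592 F [ 0.95 -0.97  0.24]
[6.86221188e-03 3.64561111e-05 6.75385593e-04]
```

View pics/w17.png

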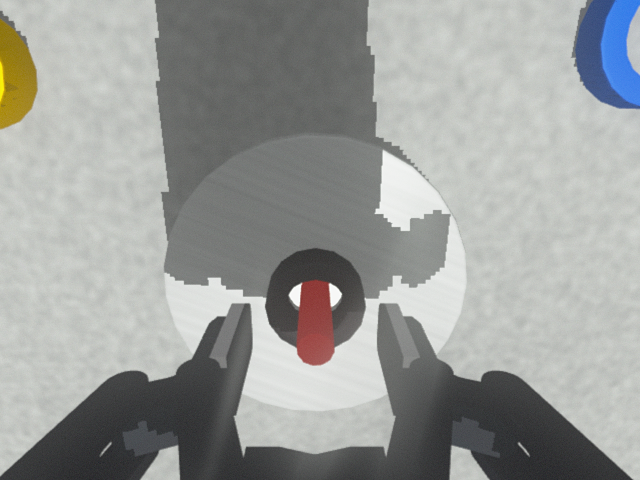

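```bash

python3 -m jog '[0.05,0.005,0,0.0005,0,0.05,0,0,0,0,0.05,0,0,0,0,0.0,0,0,0,0,0.0,0,0,0,0,0.0,0,0,0,0,0.0,0,0,0,0,0.0,0,0,0,0,0.0,0,0,0,0]' 60
python3 - <<'E'
from h import *
s,M=pose()
E
```

```text
t: 20.05
tcp_pos: [0.514, 0.0066, 0.0474]
tcp_rot: [-0.5, 0.5, 0.5, 0.5]
ft_force: [-1.9, -0.3, 5.4]
finger_gap: 0.139
t 20.05 tcp [0.514  0.0066 0.0474] x [ 0.  0. -1.] y [-1. -0. -0.] z [-0.  1.  0.] gap 0.139 F [-1.85 -0.32  5.39]
```

```bash

python3 -m jog '[0.0,-0.002,0,0,0,0.0,-0.004,0,0,0,0.0,-0.008,0,0,0,0.0,-0.015,0,0,0,0.0,-0.02,0,0,0,0,-0.02,0,0,0,0,-0.02,0,0,0,0,-0.02,0,0,0,0,-0.01,0,0,0,0,0,0,0,0,0,0,0,0,0]'
python3 - <<'E'
from h import *
s,M=pose()
im,d=arm.get_image("wrist");cv2.imwrite("pics/w18.png",im[:,:,::-1])
im,d=arm.get_image("scene");cv2.imwrite("pics/s18.png",cv2.resize(im[100:340,220:540],(800,600))[:,:,::-1])
E
```

```text
t: 21.15
tcp_pos: [0.5135, 0.0066, 0.1657]
tcp_rot: [-0.5, 0.5, 0.5, 0.5]
ft_force: [0.6, 0.6, -3.3]
finger_gap: 0.141
t 21.15 tcp [0.5135 0.0066 0.1657] x [-0.001  0.    -1.   ] y [-1.    -0.     0.001] z [-0.  1.  0.] gap 0.141 F [ 0.58  0.57 -3.27]
```

View pics/w18.png

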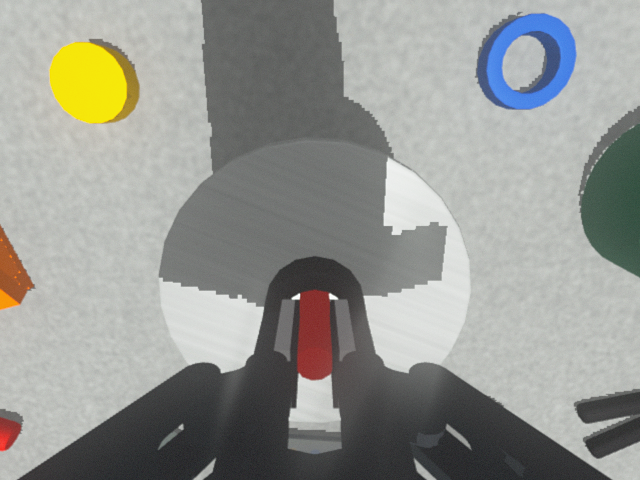

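View pics/s18.png

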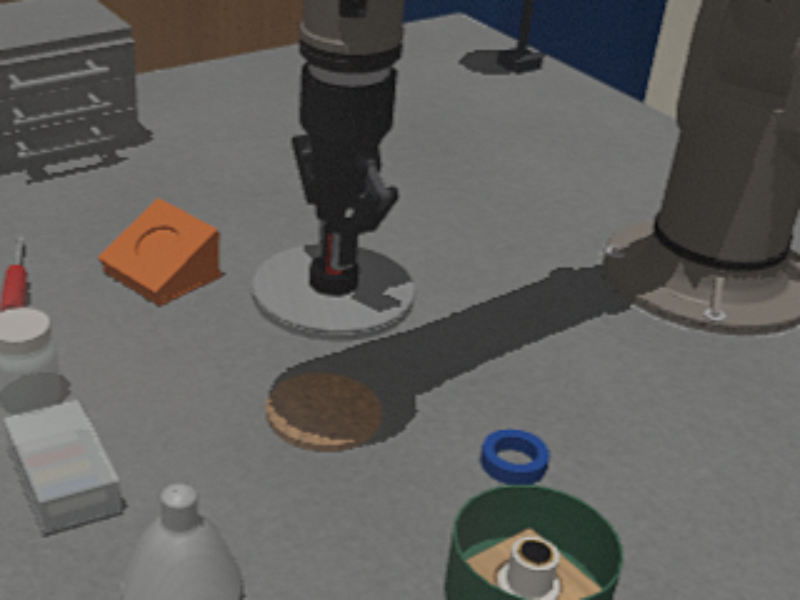

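```bash

python3 -m jog '[0,0,0.0036,0.0233,0,0,0,0.003,0.05,0,0,0,0.003,0.05,0,0,0,0.003,0.05,0,0,0,0.002,0.05,0,0,0,0.002,0.04,0,0,0,0,0.01,0,0,0,0,0,0,0,0,0,0,0,0,0,0,0,0,0,0,0,0,0]'
cat >> h.py <<'E'
def disc(s):
    c=arm.camera_info("wrist");im,d=arm.get_image("wrist")
    zo=s['tcp_pos'][2]-0.0474+0.026; t=s['tcp_pos'][:2]
    P,r,q=pts(c,d,np.ones(d.shape,bool));D=P[(abs(P[:,2]-zo)<0.006)&(np.hypot(*(P[:,:2]-t).T)<0.08)]
    rr=np.hypot(*(D[:,:2]-t).T);E=D[rr>0.03]
    n=np.linalg.svd(E-E.mean(0))[2][2];n*=np.sign(n[2])
    a=np.arctan2(D[:,1]-t[1],D[:,0]-t[0]);B=[]
    for k in np.linspace(-np.pi,np.pi,72):
        w=(abs(a-k)<0.044)&(rr>0.06)
        if w.sum()>10: B.append(D[w][np.argsort(rr[w])[-3]])
    print('disc n',n.round(4),'z',np.median(E[:,2]),'circ',len(B),robust_circ(np.array(B)),robust_circ(np.array(B),0.0715))
E
python3 - <<'E'
from h import *
s,M=pose();disc(s);print((np.array([0.4969,0.2799,0.1])-s['tcp_pos'])@M)
im,d=arm.get_image("wrist");cv2.imwrite("pics/w19.png",im[:,:,::-1])
im,d=arm.get_image("scene");cv2.imwrite("pics/s19.png",cv2.resize(im[200:440,320:640],(800,600))[:,:,::-1])
E
```

```text
t: 22.35
tcp_pos: [0.4977, 0.2775, 0.1662]
tcp_rot: [-0.499, 0.501, 0.499, 0.5]
ft_force: [-0.4, 0.2, -2.4]
finger_gap: 0.138
t 22.35 tcp [0.4977 0.2775 0.1662] x [-0.    -0.001 -1.   ] y [-1.     0.003  0.   ] z [ 0.003  1.    -0.001] gap 0.138 F [-0.43  0.16 -2.4 ]Traceback (most recent call last):
  File "<stdin>", line 2, in <module>
  File "h.py", line 85, in disc
    n=np.linalg.svd(E-E.mean(0))[2][2];n*=np.sign(n[2])
      ~~~~~~~~~~~~~^^^^^^^^^^^^^
    u, s, vh = gufunc(a, signature=signature)
               ~~~~~~^^^^^^^^^^^^^^^^^^^^^^^^
numpy._core._exceptions._ArrayMemoryError: Unable to allocate 16.0 GiB for an array with shape (46291, 46291) and data type float64
```

```bash
sed -i 's/svd(E-E.mean(0))/svd(E-E.mean(0),full_matrices=False)/' h.py
python3 - <<'E'
from h import *
s,M=pose();disc(s);print((np.array([0.4969,0.2799,0.1])-s['tcp_pos'])@M)
im,d=arm.get_image("wrist");cv2.imwrite("pics/w19.png",im[:,:,::-1])
im,d=arm.get_image("scene");cv2.imwrite("pics/s19.png",cv2.resize(im[200:440,320:640],(800,600))[:,:,::-1])
E
```

```text
t 22.4 tcp [0.4977 0.2779 0.1662] x [-0. -0. -1.] y [-1.     0.002  0.   ] z [ 0.002  1.    -0.   ] gap 0.141 F [-0.21 -0.08 -3.44]
disc n [-8.e-04 -1.e-03  1.e+00] z 0.14566364286543054 circ 60 (array([0.49862078, 0.27763313, 0.07069474]), np.float64(0.0001550927584394457)) (array([0.4991585, 0.2776295, 0.0715   ]), np.float64(0.000566611149774833))
[0.06622298 0.00077933 0.00204292]
```

View pics/s19.png

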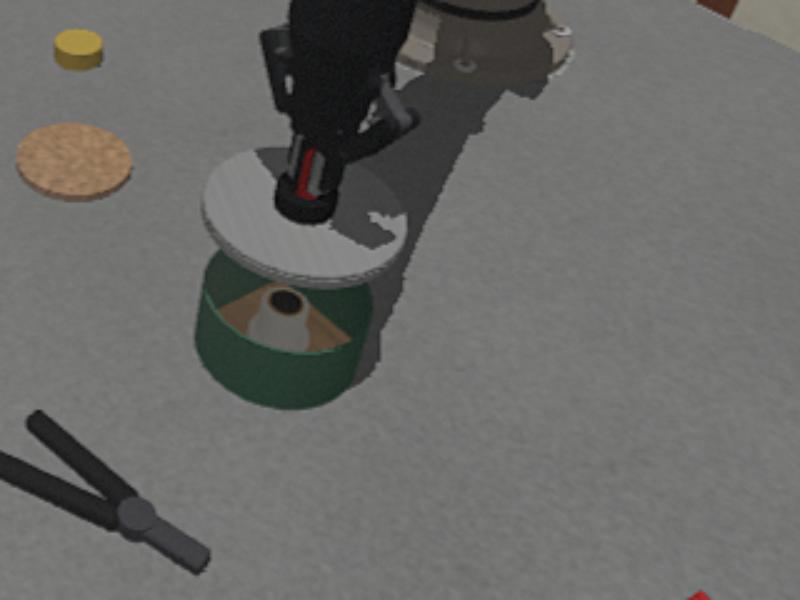

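```bash

python3 -m jog '[0,0.01,0.0008,0.002,0,0,0.02,0,0,0,0,0.02,0,0,0,0,0.01,0,0,0,0,0,0,0,0,0,0,0,0,0,0,0,0,0,0]'
python3 - <<'E'
from h import *
s,M=pose();print((np.array([0.4969,0.2800,0.0914])-s['tcp_pos'])@M)
im,d=arm.get_image("scene");cv2.imwrite("pics/s20.png",cv2.resize(im[250:400,360:560],(800,600))[:,:,::-1])
E
```

```text
t: 23.25
tcp_pos: [0.4972, 0.2819, 0.1071]
tcp_rot: [-0.5, 0.499, 0.5, 0.501]
ft_force: [-1.0, -0.4, -3.7]
finger_gap: 0.141
t 23.25 tcp [0.4972 0.2819 0.1071] x [ 0.001  0.001 -1.   ] y [-1.    -0.    -0.001] z [-0.     1.     0.001] gap 0.141 F [-0.98 -0.43 -3.72]
[ 0.01572752  0.0003411  -0.00195251]
```

View pics/s20.png

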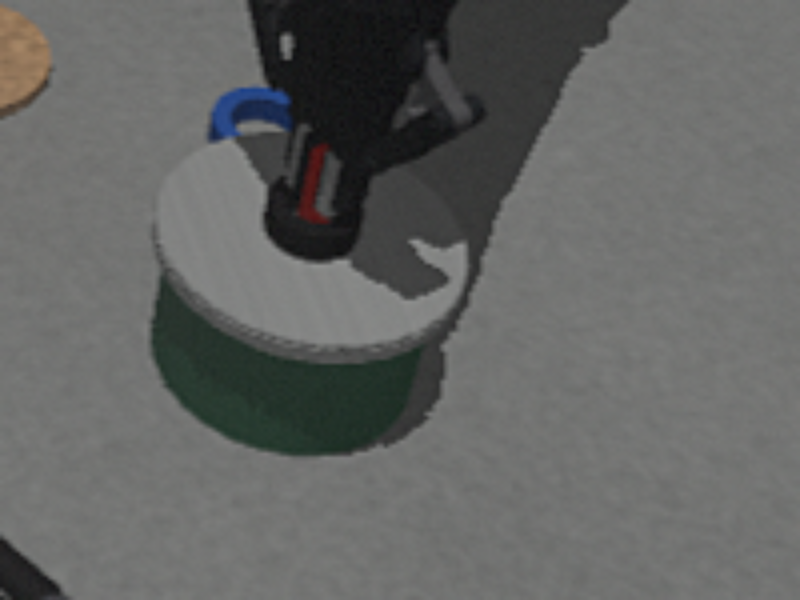

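```bash

python3 -m jog '[0,0.003,0.0003,-0.0018,0,0,0,0,0,0,0,0,0,0,0,0,0,0,0,0]'
```

```text
t: 23.7
tcp_pos: [0.4962, 0.2797, 0.1033]
tcp_rot: [-0.5, 0.5, 0.5, 0.5]
ft_force: [-1.0, 0.5, -2.5]
finger_gap: 0.14
```

```bash

python3 -m jog '[0,0.002,-0.0008,0.0003,0,0,0.002,0,0,0,0,0.002,0,0,0,0,0.002,0,0,0,0,0.001,0,0,0,0,0,0,0,0,0,0,0,0,0]'
```

```text
t: 24.4
tcp_pos: [0.497, 0.28, 0.0942]
tcp_rot: [-0.5, 0.5, 0.5, 0.5]
ft_force: [-0.2, 0.3, -2.5]
finger_gap: 0.137
```

```bash

python3 -m jog '[0,0.001,0,0,0,0,0.001,0,0,0,0,0.001,0,0,0,0,0.0005,0,0,0,0,0,0,0,0,0,0,0,0,0]'
```

```text
t: 25.0
tcp_pos: [0.497, 0.2801, 0.0914]
tcp_rot: [-0.5, 0.5, 0.5, 0.5]
ft_force: [-3.0, -1.6, 5.4]
finger_gap: 0.143
```

```bash

python3 -m jog '[0,0.0005,0,0,0,0,0,0,0,0,0.02,-0.0005,0,0,0,0.03,0,0,0,0,0.05,0,0,0,0,0.07,0,0,0,0,0.085,0,0,0,0,0.085,-0.01,0,0,0,0.085,-0.03,0,0,0,0.085,-0.04,0.0,0,0,0.085,0,0,0,0,0.085,0,0,0,0]'
python3 - <<'E'
from h import *
s,M=pose()
c=arm.camera_info("wrist");im,d=arm.get_image("wrist");cv2.imwrite("pics/w21.png",im[:,:,::-1])
P,r,q=pts(c,d,np.ones(d.shape,bool));C=np.array([.498,.2802]);rr=np.hypot(*(P[:,:2]-C).T);z=P[:,2]
E=P[(rr>0.03)&(rr<0.068)&(abs(z-0.07)<0.015)];n=np.linalg.svd(E-E.mean(0),full_matrices=False)[2][2];print('disc',n,np.median(E[:,2]))
T=P[(rr<0.02)&(z>0.114)];print('post',len(T),(T.max(0)+T.min(0))/2,T.max(0)-T.min(0))
K=P[(rr<0.028)&(abs(z-0.0885)<0.0025)];h=cv2.convexHull((K[:,:2]*1000).astype(np.float32)).reshape(-1,2)/1000;print('collar',robust_circ(h),np.median(K[:,2]))
im,d=arm.get_image("scene");cv2.imwrite("pics/s21.png",cv2.resize(im[250:400,360:560],(800,600))[:,:,::-1])
E
```

```text
t: 26.2
tcp_pos: [0.4977, 0.2804, 0.1723]
tcp_rot: [-0.5, 0.499, 0.5, 0.501]
ft_force: [-0.2, -0.4, -0.2]
finger_gap: 0.99
t 26.2 tcp [0.4977 0.2804 0.1723] x [ 0.002  0.002 -1.   ] y [-1.    -0.    -0.002] z [-0.     1.     0.002] gap 0.99 F [-0.22 -0.36 -0.19]
disc [ 3.18648325e-04 -2.95755195e-05  9.99999949e-01] 0.07092015651669667
post 5229 [0.49522756 0.28016836 0.18495973] [0.02092043 0.03449289 0.14187185]
collar (array([0.49823235, 0.27979697, 0.02164033]), np.float64(0.0001014465211183202)) 0.08875872122311852
```

View pics/w21.png

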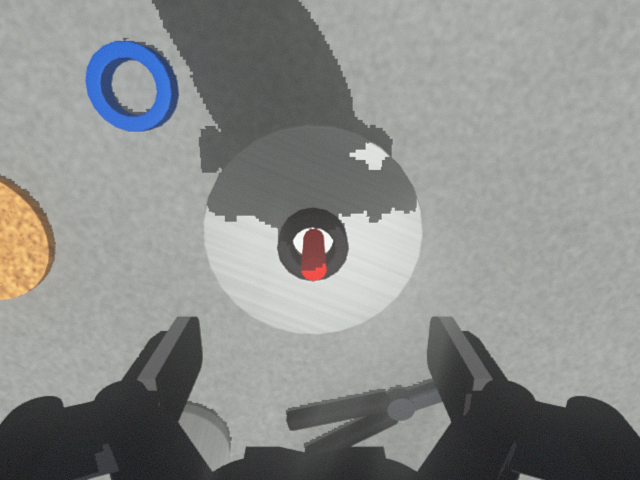

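View pics/s21.png

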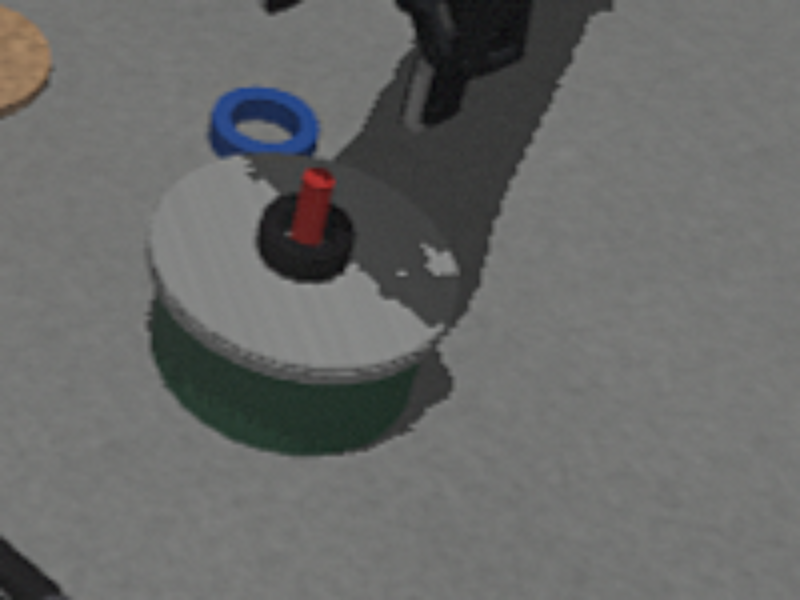

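```bash

python3 -m jog '[0.085,0.02,-0.0005,-0.0006,0,0.085,0.035,0,0,0,0.085,0.025,0,0,0,0.085,0.008,0,0,0,0.085,0.004,0,0,0,0.085,0,0,0,0,0.085,0,0,0,0,0.085,0,0,0,0]'
python3 - <<'E'
from h import *
s,M=pose();print((np.array([0.4982,0.2798,0.0725])-s['tcp_pos'])@M)
im,d=arm.get_image("wrist");cv2.imwrite("pics/w22.png",im[:,:,::-1])
E
```

```text
t: 27.1
tcp_pos: [0.4982, 0.2798, 0.0798]
tcp_rot: [-0.5, 0.499, 0.5, 0.501]
ft_force: [0.1, -0.8, -0.1]
finger_gap: 0.996
t 27.1 tcp [0.4982 0.2798 0.0798] x [ 0.002  0.001 -1.   ] y [-1.    -0.    -0.002] z [-0.     1.     0.001] gap 0.996 F [ 0.14 -0.78 -0.14]
[ 7.32895127e-03 -6.03872250e-06 -5.42197001e-05]
```

View pics/w22.png

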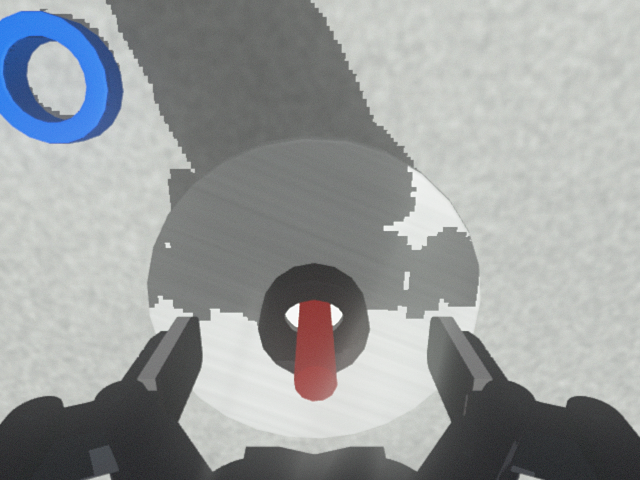

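```bash

python3 -m jog '[0.085,0.003,0,0,0,0.085,0.0035,0,0,0,0.085,0,0,0,0,0.06,0,0,0,0,0.05,0,0,0,0,0.03,0,0,0,0,0.03,0,0,0,0,0.03,0,0,0,0,0.03,0,0,0,0,0.03,0,0,0,0]' 60
python3 - <<'E'
from h import *
s,M=pose()
im,d=arm.get_image("wrist");cv2.imwrite("pics/w23.png",im[:,:,::-1])
E
```

```text
t: 28.15
tcp_pos: [0.4978, 0.2796, 0.0728]
tcp_rot: [-0.5, 0.5, 0.5, 0.5]
ft_force: [-1.3, -0.4, 6.0]
finger_gap: 0.482
t 28.15 tcp [0.4978 0.2796 0.0728] x [ 0.001  0.001 -1.   ] y [-1.    -0.    -0.001] z [-0.     1.     0.001] gap 0.482 F [-1.34 -0.38  5.99]
```

View pics/w23.png

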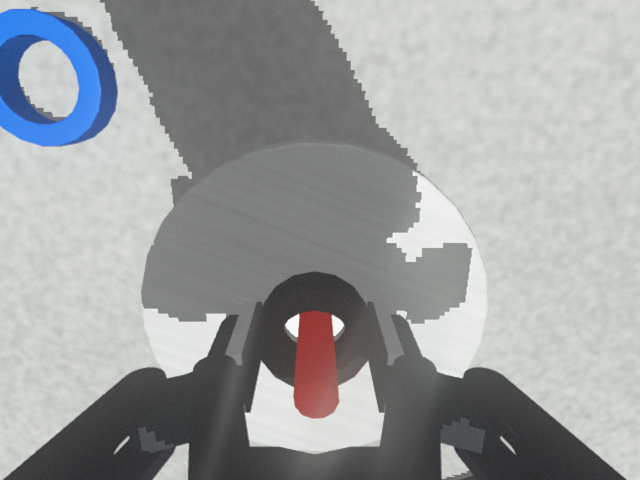

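```bash

python3 -m jog '[0.03,0,0,0,0,0.03,-0.001,0,0,0,0.03,-0.003,0,0,0,0.03,-0.005,0,0,0,0.03,0,0,0,0]'
python3 - <<'E'
from h import *
s,M=pose()
im,d=arm.get_image("wrist");cv2.imwrite("pics/w24.png",im[:,:,::-1])
im,d=arm.get_image("scene");cv2.imwrite("pics/s24.png",cv2.resize(im[250:400,360:560],(800,600))[:,:,::-1])
E
```

```text
t: 28.7
tcp_pos: [0.4979, 0.2796, 0.0818]
tcp_rot: [-0.5, 0.5, 0.5, 0.5]
ft_force: [-0.3, -0.1, -1.9]
finger_gap: 0.485
t 28.7 tcp [0.4979 0.2796 0.0818] x [ 0.001  0.001 -1.   ] y [-1.    -0.    -0.001] z [-0.     1.     0.001] gap 0.485 F [-0.32 -0.11 -1.87]
```

View pics/s24.png

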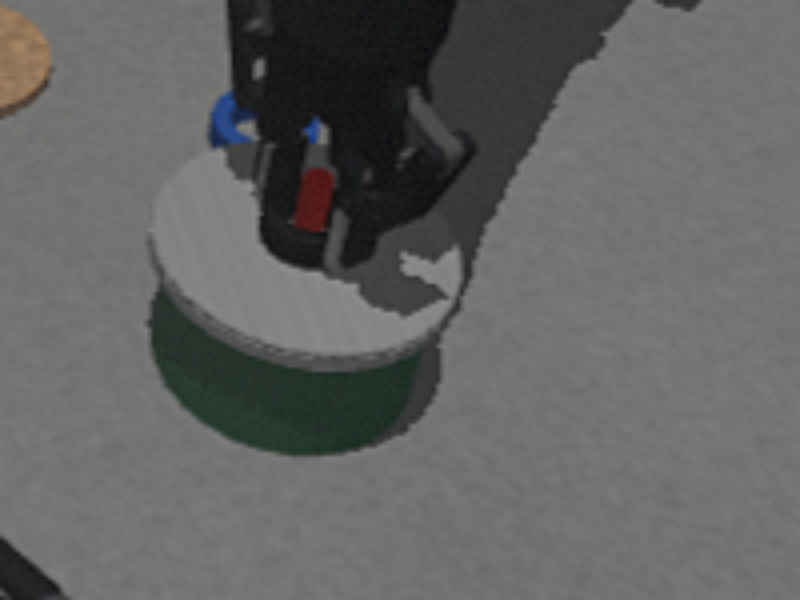

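Weight 1.9 N = the outer lid alone (180 g). Continue straight up.

```bash

python3 -m jog '[0.03,-0.006,0,0,0,0.03,-0.008,0,0,0,0.03,-0.01,0,0,0,0.03,-0.01,0,0,0,0.03,-0.01,0,0,0,0.03,-0.01,0,0,0,0.03,-0.01,0,0,0,0.03,-0.01,0,0,0,0.03,-0.01,0,0,0,0.03,-0.006,0,0,0,0.03,0,0,0,0,0.03,0,0,0,0]'
python3 -m jog '[0.03,0,0,0,0,0.03,0,0,0,0,0.03,0,0,0,0]'
python3 - <<'E'
from h import *
s,M=pose()
c=arm.camera_info("wrist");im,d=arm.get_image("wrist");cv2.imwrite("pics/w25.png",im[:,:,::-1])
c=arm.camera_info("scene");im,d=arm.get_image("scene");cv2.imwrite("pics/s25.png",cv2.resize(im[200:425,320:620],(800,600))[:,:,::-1])
for t in("inner_lid","outer_lid"):
    for o in arm.outline_of("scene",t)[:1]:
        P,r,q=pts(c,d,o['pixels']);print(t,o['confidence'],np.percentile(P,[2,50,98],axis=0).round(3).tolist())
E
```

```text
t: 30.0
tcp_pos: [0.4974, 0.2793, 0.1711]
tcp_rot: [-0.5, 0.5, 0.5, 0.5]
ft_force: [-0.6, 0.1, -1.0]
finger_gap: 0.483
t: 30.3
tcp_pos: [0.4973, 0.2793, 0.1708]
tcp_rot: [-0.5, 0.5, 0.5, 0.5]
ft_force: [-0.4, -0.2, -1.7]
finger_gap: 0.488
t 30.3 tcp [0.4973 0.2793 0.1708] x [-0.001 -0.    -1.   ] y [-1.    -0.     0.001] z [-0.  1. -0.] gap 0.488 F [-0.41 -0.23 -1.68]
inner_lid 0.66 [[0.45, 0.225, 0.063], [0.511, 0.29, 0.066], [0.56, 0.339, 0.086]]
outer_lid 0.82 [[0.447, 0.218, 0.158], [0.519, 0.296, 0.168], [0.569, 0.348, 0.186]]
```

View pics/w25.png

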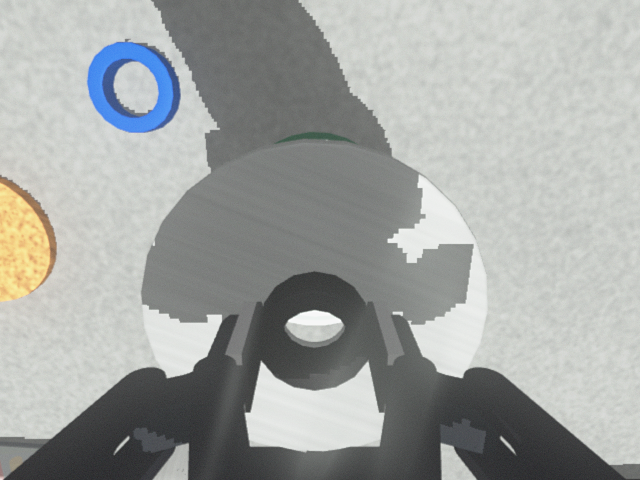

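View pics/s25.png

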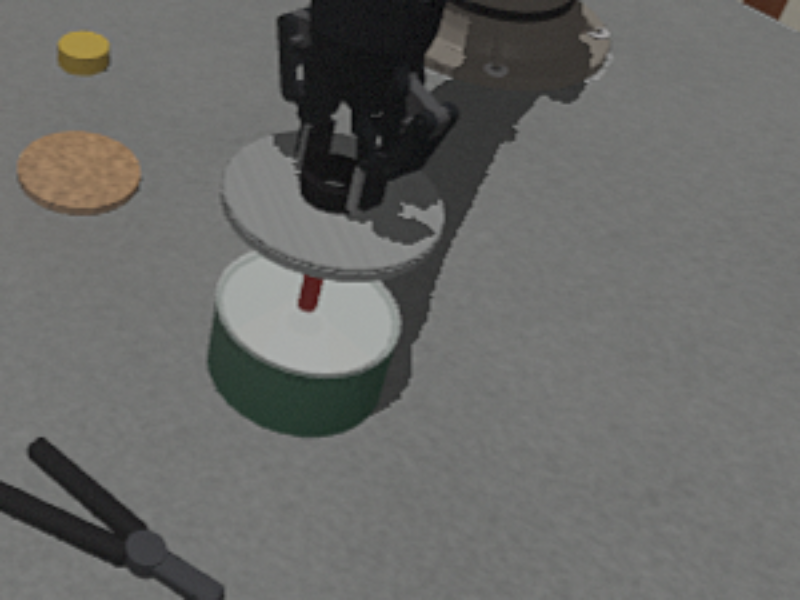

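```bash
python3 -c "
from workcell import arm
print(arm.finish_job())"
```

```text
the job is handed in; nothing more can be done
None
```

I finished the whole sequence and handed the job in at about 30 s of the 72 s allowed; no verdict is reported. The arm is still holding the outer lid above the tin.

- **Socket:** I gripped it across its lean, tipped it upright against the pocket floor and let go. The depth picture then showed it about 1° off vertical, with its top 49 mm above the table against 48 mm expected. It measured about 1–2 mm from the tin's centre, inside the 4.5 mm allowed.
- **Both lids onto the tin:** I carried them nested by the red post (about 3 N, the weight of both) and lowered them in millimetre steps. After release the outer disc was level, its top about 71 mm above the table against 70 mm expected.
- **Outer lid off:** the pull while lifting was about 1.9 N, the weight of the outer lid alone. It is held about 98 mm above its closed position. The clear inner lid stayed on the tin, with its flange top 66 mm above the table, as it should be when fully home.

**Checks that disagreed or were skipped:**
- The scene camera put the tin about 3 mm farther out in x than the wrist camera. I used the wrist figures and the lids went in without catching.
- The network missed the socket once, and one fit on the top camera's tin picture was unusable.
- I did not measure the socket again through the clear lid after the lids went on.
- I did not re-measure the other items. The final pictures show no sign that the ones in view were touched.

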